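# Release the hidden catch of the condiment cabinet and put the salt away

## Task

The drawer of the little condiment cabinet is held shut by a spring catch behind one of the three holes in its sloping back, and nobody can see which: take the red-handled dowel and feel gently through the holes, never with force, until one gives and the drawer springs open. Finish with the dowel back upright in its stand, and the salt shaker (white cap) standing upright in either well of the open drawer. Leave the pepper shaker (black cap) and the other things on the counter where they are.

Things in the scene. Friction and masses are not known exactly. Their poses are not given: they have to be found in the camera images.
- cabinet: fixed white cabinet, 185 mm deep (x), 220 wide (y), 111 high, origin under its middle; x points out of its drawer side, away from the robot. Its sloping grey back panel with three holes faces the robot; the drawer is on the far side
- panel: the sloping back panel, 8 mm thick, 84 mm up the slope (x) by 220 mm (y). Origin: centre of its outer face. z = outward normal, leaning 15 degrees from vertical back towards the robot: the dowel goes in along -z. y = along the row of holes
- hole1 (a point): left (+y) hole: centre, in the panel's outer face; axes as the panel. 15 mm wide, brass rim, 60 mm from the next. 14 mm below the outer face lies a steel cap, alike in all holes: rigid in two, in the third (it changes each time) the sprung catch: gives from 2 N, +0.2 N per mm (plus some rubbing), frees the drawer after 7 to 12 mm of travel, stops hard at 14 mm
- hole2 (a point): middle hole, same axes as hole1
- hole3 (a point): right-hand hole (-y side), same axes as hole1
- drawer (a joint): drawer of the cabinet, m: 0 shut, 0.080 fully open; once freed its spring pushes it open by itself, away from the robot, in about 0.5 s, and holds it there with about 3 N
- well_left (a point): centre of the floor of the left (+y) well in the drawer's wooden insert, moves with the drawer; same yaw as the cabinet, x out of the drawer, z up. Well 45 x 45 mm, 22 mm deep. Drawer open: well centre 38 mm out from the cabinet's front, whose top is 95 mm above the well floor; drawer's front edge 46 mm above it, 42 mm beyond the centre
- well_right (a point): the same for the right (-y) well, 92 mm from the other
- dowel_grip (a point): the loose dowel (40 g, standing upright in its stand): point on its axis in the middle of its red handle, 105 mm above its tip. Handle 18 mm wide, 60 mm long; below it a plain wooden shaft 9 mm wide, 75 mm long; total length 135 mm. z = along the dowel, from tip to handle
- dowel_tip (a point): the dowel's lower end, centre of its flat tip, same axes
- dowel: the dowel, origin at its tip
- stand: fixed dark wooden block, 70 x 70 x 45 mm, origin in the middle of its underside; the dowel stands in the 14 mm hole in the middle of its top, 38 mm deep (floor 7 mm above the counter)
- salt_mid (a point): salt shaker, pewter with a white cap, loose, standing upright on a 12 mm thick marble slab (170 x 90 mm): 67 mm high, foot 34 mm wide, body and cap straight and 25 mm wide from 18 to 62 mm above its foot. Point on its axis, 33 mm above its foot; z up. About 84 mm from the other shaker
- pepper: pepper shaker, the same size with a black cap, to be left where it is; origin in the middle of its foot
- salt: salt shaker, origin in the middle of its foot
- slab: the fixed marble slab under the shakers, 170 (x) x 90 (y) x 12 mm, origin under its centre; the shakers stand side by side along its x axis
- creamer: bystander to be left alone: the pewter creamer, origin under its centre
- napkin_ring: bystander to be left alone: the brass napkin ring, origin under its centre
- mustard_pot: bystander to be left alone: the blue mustard pot, origin under its centre
- spice_jar: bystander to be left alone: the little red-capped spice jar, origin under its centre
Mind the look-alikes: they are no part of the job. What is shaped like the salt but pink is not meant. There is more than one size of the dowel; the job needs the smaller.

How it is judged:
By the outcome, as a careful person would: the job done as asked, in the order asked, and still so for the second after the job is handed in, with the robot touching nothing.
It also fails if it takes over 72 s, if anything falls off the work surface, if the arm or the gripper's body presses on something with over 40 N, if the wrist force passes 120 N, or if a joint passes its speed limit or range.

## Robot

A 6-joint arm with a two-finger parallel gripper is mounted at the origin on the work surface. World frame = base frame: x ahead of the robot, y to its left, z up, the work surface at z = 0. Lengths are in m, angles in rad, forces in N, time in s.
With the tool pointing down it reaches from about 0.35 to 0.8 m from the base axis. Payload 7.3 kg.
Tool frame: the origin (TCP) lies at the centre of the arm's flange, where the gripper is bolted on; the fingertips stand 173 mm ahead of it and the grasp point (between the pads) lies 155 mm ahead of it; z points along the fingers, y is the line along which they close (so a half turn about z gives the same grasp; the last joint's range is limited). The gripper opens to 85 mm and grips with 20 to 120 N. Pads are 22 mm wide; open, the fingers measure 114 mm over their backs; the gripper's body (76 mm by 85 mm) begins 54 mm behind the grasp point. The pads swing forward as they close: fully open they stand 13 mm farther back than shut.
Start: joints at [-1.383, 0.342, 1.524, -0, 1.275, -0.146], TCP at [0.172, -0.496, 0.405] pointing down, gripper open.
Joint ranges: [-2.53, 2.53], [-0.77, 2.02], [0.04, 2.7], [-1, 4.14], [0.28, 2.66], [-3.11, 3.11]. Speed limits (rad/s): [2.57, 2.57, 3.14, 3.14, 3.14, 3.14].

## Interface

Orientations are given as a unit quaternion [x, y, z, w].
In Python, from workcell import readout, snapshot, workorder, regions_of, mark_of gives the robot as it stands.
- The arm moves only by the tool step_arm, never from a script. Its argument "increments" is a list of rows, each a list of 3 entries, a list of its own where there are three numbers: the shift along the tool's x, y, z in mm, then the turn, a rotation vector about the tool's x, y, z in rad, then the gripper command: -1 is fully open, 1 is shut, values between are in proportion. A call has 1 to 12 rows; each row shifts and turns the commanded pose from where the row before left it, along the tool's axes as they then stand; what a row does not reach is not made up. A row lasts 1/12 s, in which the tool goes at most 41.7 mm and 7.16 degrees, less where a joint would pass 70% of its speed; a pose out of reach is approached as far as the arm can. A call with a gripper value outside its range is refused whole. The fingers move at their own pace and stop on an object; "squeeze" is the grip in N (left out, the last holds). Time passes only in rows, so rows that do not move let the fingers close. It gives the time, the measured TCP pose, the force, the opening and the grip force at its end, in the units of the state.
- readout.state(): the state, without advancing time (a new reading comes with each control period).
- snapshot(name): name is "scene" or "top"; returns a dict with "frame" (420x560x3 uint8, red, green, blue), "range_z" (420x560 float32, m along the optical axis (not along the pixel's ray), 0 where there is no reading), "intrinsics" (3x3 intrinsics, pixels), "eye" and "orientation" of the camera in the world. Camera axes: x right, y down, z forward; pixel columns grow to the right and rows downward; lengths in m; the calibration is good to about 2 mm. A picture is of the moment at which its call begins.
- workorder.finish_job(): hands the job in; it is judged then, once.
Trained networks look in a picture, given as the dict that the camera call returned (one of the last four; its "shot" number tells which), for a name from the list of things; names that differ only in an ending like _2 or _b are one class to them, and where a whole thing is asked for, a point or a joint stands for the part that bears it (a point fixed in the world has none). Each returns a list of dicts, best first, with "conf" (0 to 1); they miss things now and then, are a little off and sometimes report something else, mostly with a low value. They report only what shows in the picture. A call takes as long as a camera call. They do not tell look-alikes from the thing itself.
- regions_of(picture, thing): "region" (420x560 bool, what is visible of it) and "point" ([column, row] in pixels, amid what is visible of it).
- mark_of(picture, thing): "point" ([column, row] in pixels: a listed point, or the origin of a listed thing).
The state is a dict: "time": time; "q": joint angles; "qvel": joint speeds; "tau": joint torques, N m; "ee_pos": TCP position; "orientation": TCP orientation; "contact_force": force on the tool from outside, world axes, zero at the start; "torque": the same for the moment, N m; "grip_width": opening from 0.0 (shut) to 1.0 (fully open); "gripper_force": force on a finger pad.
Only numpy, scipy, OpenCV 4.12 (cv2) and the standard library are available. Lean on these libraries where they do the work, as an engineer would, in place of code of your own. Each camera call takes 0.05 s, during which the arm holds its last target. There are 200 camera calls.

## Working session

There is one attempt and no reset: what is moved stays moved. The work goes in short steps, Python scripts to look and compute and a tool call to move; the robot and the scene stay as the last step left them, time stands still between calls to the robot, and variables do not carry over. Pictures are saved under pics/ and viewed, at most 10 in all, crops included, and the job is handed in when it is done.

Besides the shell and the picture viewer there is one more tool, called after "Call:" as name(argument=value, ...), one argument or row to a line, values as JSON. step_arm: Moves the arm, as the interface text tells. Its arguments: {"type":"object","properties":{"increments":{"type":"array"},"squeeze":{"type":"number"}},"required":["increments"]}

```bash
ls; mkdir -p pics
cat > h.py <<'E'
import numpy as np, cv2
from scipy.spatial.transform import Rotation as R
from workcell import readout, snapshot, workorder, regions_of, mark_of
def save(p,n): cv2.imwrite('pics/'+n,p['frame'][:,:,::-1])
def Rc(p):
    o=np.array(p['orientation']); return o if o.shape==(3,3) else R.from_quat(o).as_matrix()
def cloud(p):
    K=p['intrinsics'];z=p['range_z'];v,u=np.mgrid[:420,:560]
    c=np.stack([(u-K[0,2])/K[0,0]*z,(v-K[1,2])/K[1,1]*z,z],-1)
    return c@Rc(p).T+np.array(p['eye'])
def ray_z(p,uv,h):
    K=p['intrinsics'];d=Rc(p)@np.array([(uv[0]-K[0,2])/K[0,0],(uv[1]-K[1,2])/K[1,1],1]);e=np.array(p['eye'])
    return e+d*(h-e[2])/d[2]
E
python3 - <<'E'
from h import *
print(readout.state())
for n in ['scene','top']:
    p=snapshot(n); save(p,n+'1.png'); c=cloud(p); print(n,p['intrinsics'].tolist(),p['eye'],p['orientation'])
    for t in ['cabinet','panel','hole1','hole2','hole3','dowel','dowel_grip','stand','salt','pepper','slab','salt_mid']:
        try:
            for m in mark_of(p,t)[:3]:
                u,v=np.round(m['point']).astype(int); print(t,'mark',u,v,round(m['conf'],2),c[min(max(v,0),419),min(max(u,0),559)].round(3))
        except Exception as e: print(t,e)
E
```

```text
pics
{'time': 0.0, 'q': array([-1.38301959e+00,  3.42746374e-01,  1.52503431e+00,  2.00799038e-05,
        1.27541141e+00, -1.45992267e-01]), 'qvel': array([ 0.00048718, -0.00057629,  0.0016302 , -0.00024387, -0.00013394,
       -0.0006007 ]), 'tau': array([ 1.88390695e-03, -4.33673143e+01, -2.46011925e+01,  4.14431071e-06,
        7.77918322e-03, -9.81958834e-06]), 'ee_pos': array([ 0.17199481, -0.49588139,  0.40400744]), 'orientation': array([ 9.86107242e-01,  1.66108001e-01, -7.10598185e-06, -7.99743561e-04]), 'contact_force': array([ 0.32928908, -0.50913125,  0.03586147]), 'torque': array([ 0.01084443,  0.02841528, -0.01753757]), 'gripper_force': 0.0, 'grip_width': 0.99869056816414}
scene [[436.8701659601907, 0.0, 282.53984022237967], [0.0, 436.8701659601907, 213.65917475179984], [0.0, 0.0, 1.0]] [0.82126971 0.56216053 0.76178398] [ 0.23201925  0.89700142 -0.3644528  -0.09343274]
cabinet mark 285 266 0.64 [0.578 0.13  0.112]
panel mark 305 230 0.98 [0.458 0.008 0.029]
panel mark 306 227 0.17 [0.481 0.047 0.089]
hole1 mark 321 247 0.94 [0.482 0.107 0.087]
hole1 mark 304 230 0.79 [
[... 1401 characters left out ...]
0.08 ]
hole3 mark 270 218 0.65 [0.491 0.05  0.079]
hole3 mark 244 221 0.56 [0.48  0.115 0.076]
dowel mark 178 255 0.7 [0.393 0.284 0.022]
dowel mark 169 223 0.51 [0.471 0.309 0.047]
dowel mark 166 224 0.46 [0.471 0.322 0.031]
dowel_grip mark 160 218 0.41 [0.472 0.314 0.11 ]
stand mark 172 224 0.75 [0.469 0.301 0.049]
stand mark 332 280 0.59 [ 0.346 -0.109  0.071]
salt mark 404 228 0.55 [ 0.488 -0.295  0.037]
salt mark 370 232 0.5 [ 0.469 -0.202  0.065]
pepper mark 417 258 0.44 [ 0.41  -0.319  0.064]
slab mark 414 245 0.56 [ 0.449 -0.327  0.014]
salt_mid mark 409 219 0.72 [ 0.505 -0.297  0.078]
salt_mid mark 371 232 0.67 [ 0.469 -0.204  0.066]
salt_mid mark 414 262 0.67 [ 0.402 -0.318  0.042]
```

View pics/scene1.png

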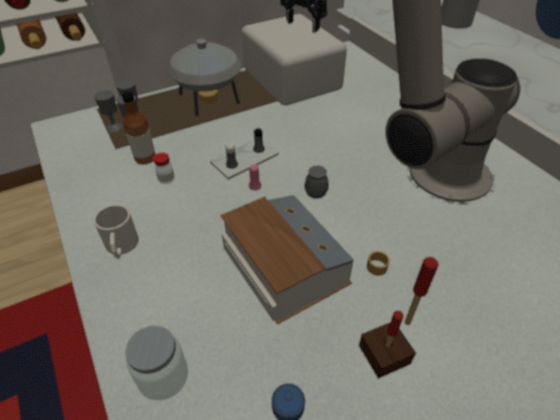

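View pics/top1.png

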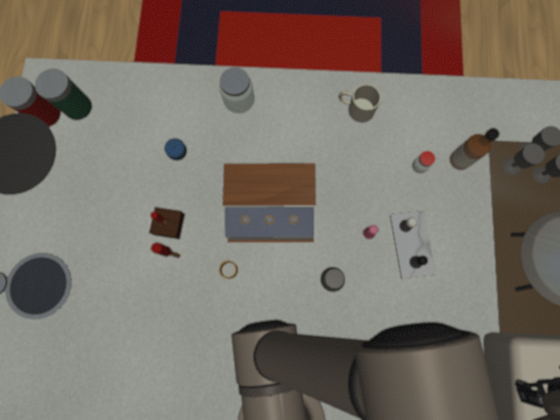

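Run:
```python
from h import *
P={n:snapshot(n) for n in ['scene','top']}
s=P['scene']['frame'];t=P['top']['frame']
f=lambda a:cv2.resize(a,(400,300),interpolation=cv2.INTER_CUBIC)
cr=np.vstack([np.hstack([f(s[120:201,200:308]),f(s[240:381,340:528])]),np.hstack([f(t[195:282,345:461]),f(t[195:270,130:230])])])
cv2.imwrite('pics/crop1.png',cr[:,:,::-1])
for n,p in P.items():
    c=cloud(p); 
    # panel fit
    r=regions_of(p,'panel'); 
    for th in ['panel','cabinet','stand','dowel','salt','pepper','slab','creamer','napkin_ring','mustard_pot','spice_jar','salt_mid']:
        for r in regions_of(p,th)[:3]:
            q=c[r['region']]; q=q[q[:,2]>0.003]
            if len(q)<5: continue
            print(n,th,round(r['conf'],2),np.round(r['point']),len(q),'med',np.median(q,0).round(3),'lo',np.percentile(q,5,axis=0).round(3),'hi',np.percentile(q,95,axis=0).round(3))
            if th=='panel' and r['conf']>.5:
                m=np.median(q,0); 
                q2=q
                for _ in range(6):
                    m=np.median(q2,0); nn=np.linalg.svd(q2-q2.mean(0))[2][2]; m=q2.mean(0); d=(q-m)@nn; q2=q[abs(d)<max(.003,np.percentile(abs(d),60))]
                nn*=np.sign(nn[2]); print('  plane',nn.round(4),m.round(4),'tilt',np.degrees(np.arccos(nn[2])),'yaw',np.degrees(np.arctan2(-nn[1],-nn[0])))
                K=p['intrinsics'];e=np.array(p['eye'])
                for h in mark_of(p,'hole1')[:3]:
                    u,v=h['point'];dd=Rc(p)@np.array([(u-K[0,2])/K[0,0],(v-K[1,2])/K[1,1],1]);print('  hole',(e+dd*((m-e)@nn)/(dd@nn)).round(4))
```

```text
scene panel 0.58 [310. 234.] 2238 med [0.479 0.067 0.09 ] lo [ 0.448 -0.043  0.082] hi [0.509 0.16  0.099]
  plane [-0.2623 -0.0123  0.9649] [0.4791 0.0607 0.0905] tilt 15.224501030766962 yaw 2.6800633027885166
  hole [0.4875 0.0542 0.0927]
  hole [0.4795 0.1061 0.0912]
  hole [ 0.4914 -0.0105  0.093 ]
scene cabinet 0.62 [285. 254.] 10868 med [0.561 0.097 0.096] lo [ 0.457 -0.038  0.02 ] hi [0.63  0.168 0.113]
scene stand 0.95 [386. 352.] 1885 med [0.487 0.332 0.044] lo [0.448 0.291 0.01 ] hi [0.513 0.359 0.047]
scene dowel 0.88 [389. 324.] 321 med [0.48  0.326 0.116] lo [0.472 0.317 0.048] hi [0.485 0.331 0.143]
scene dowel 0.66 [312. 230.] 2236 med [0.479 0.068 0.09 ] lo [ 0.448 -0.044  0.082] hi [0.509 0.159 0.099]
scene dowel 0.63 [425. 284.] 845 med [0.4   0.296 0.146] lo [0.39  0.285 0.023] hi [0.407 0.304 0.194]
scene salt 0.73 [282. 256.] 10736 med [0.562 0.097 0.097] lo [ 0.459 -0.037  0.021] hi [0.63  0.168 0.113]
scene salt 0.51 [232. 158.] 273 med [ 0.503 -0.295  0.044] lo [ 0.49  -0.313  0.013] hi [ 0.514 -0.289  0.079]
scene salt 0.49 [254. 178.] 246 med [ 0.483 -0.2   
[... 2718 characters left out ...]
.017] hi [ 0.416 -0.314  0.081]
top slab 0.83 [414. 246.] 1910 med [ 0.449 -0.321  0.012] lo [ 0.373 -0.367  0.008] hi [ 0.528 -0.277  0.016]
top creamer 0.56 [332. 278.] 447 med [ 0.348 -0.11   0.068] lo [ 0.326 -0.134  0.036] hi [ 0.371 -0.089  0.073]
top mustard_pot 0.92 [176. 151.] 401 med [0.671 0.315 0.045] lo [0.651 0.295 0.018] hi [0.697 0.34  0.056]
top spice_jar 0.68 [426. 164.] 348 med [ 0.66  -0.34   0.071] lo [ 0.647 -0.361  0.019] hi [ 0.681 -0.326  0.078]
top salt_mid 0.51 [406. 222.] 183 med [ 0.494 -0.297  0.063] lo [ 0.483 -0.312  0.017] hi [ 0.507 -0.289  0.081]
top salt_mid 0.48 [370. 233.] 141 med [ 0.472 -0.205  0.06 ] lo [ 0.463 -0.218  0.01 ] hi [ 0.484 -0.197  0.069]
```

View pics/crop1.png

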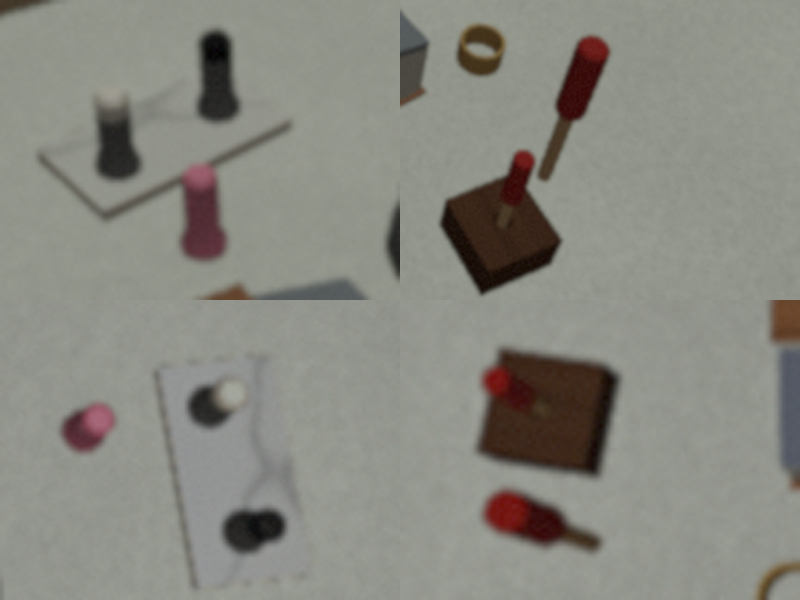

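Run:
```python
from h import *
for n in ['scene','top']:
    p=snapshot(n); c=cloud(p); f=p['frame'].astype(int); hsv=cv2.cvtColor(p['frame'],cv2.COLOR_RGB2HSV).astype(int)
    X,Y,Z=c[...,0],c[...,1],c[...,2]
    def rect(m,name):
        m=m.astype(np.uint8); k,l,st,_=cv2.connectedComponentsWithStats(m); i=1+np.argmax(st[1:,4])
        q=c[l==i]; r=cv2.minAreaRect((q[:,:2]*1000).astype(np.float32)); print(n,name,len(q),np.round(r[0],1),np.round(r[1],1),round(r[2],1),'z',np.median(q[:,2]).round(4))
    box=lambda x0,x1,y0,y1:(X>x0)&(X<x1)&(Y>y0)&(Y<y1)
    rect(box(.41,.55,.26,.38)&(abs(Z-.045)<.005),'stand')
    rect(box(.34,.57,-.40,-.25)&(abs(Z-.012)<.006)&(Z>.0075),'slab')
    rect(box(.42,.7,-.1,.2)&(abs(Z-.111)<.006),'cabtop')
    rect(box(.42,.7,-.1,.2)&(Z>.02)&(Z<.13),'cab')
    # panel plane
    m=box(.452,.505,-.05,.155)&(Z>.07)&(Z<.105)
    q=c[m]; A=np.c_[q[:,:2],np.ones(len(q))]
    w=np.ones(len(q),bool)
    for _ in range(8):
        s=np.linalg.lstsq(A[w],q[w,2],rcond=None)[0]; w=abs(A@s-q[:,2])<.003
    nn=np.array([-s[0],-s[1],1]);nn/=np.linalg.norm(nn);print(' plane',s.round(4),nn.round(4),np.degrees(np.arccos(nn[2])).round(2),w.sum(),w.mean().round(2))
    br=box(.44,.52,-.07,.17)&(Z>.05)&(Z<.105)&((f[...,0]-f[...,2])>8)&(X<.507)
    k,l,st,ce=cv2.connectedComponentsWithStats(br.astype(np.uint8))
    K=p['intrinsics'];e=np.array(p['eye'])
    for i in range(1,k):
        if st[i,4]<15: continue
        u,v=ce[i];d=Rc(p)@np.array([(u-K[0,2])/K[0,0],(v-K[1,2])/K[1,1],1])
        t=(s[2]+s[0]*e[0]+s[1]*e[1]-e[2])/(d[2]-s[0]*d[0]-s[1]*d[1]); print('  hole',st[i].tolist(),ce[i].round(1),(e+t*d).round(4))
    # slices
    for name,b in [('dowel',box(.44,.52,.28,.37)),('salt',box(.46,.54,-.34,-.26)),('pepper',box(.37,.45,-.36,-.28))]:
        for z0,z1 in ([(.055,.08),(.085,.11),(.11,.136),(.138,.148)] if name=='dowel' else [(.03,.05),(.05,.072),(.075,.085)]):
            q=c[b&(Z>z0)&(Z<z1)]
            if len(q)>3: print('  ',name,z0,len(q),np.median(q,0).round(4),np.percentile(q,5,axis=0).round(3)[:2],np.percentile(q,95,axis=0).round(3)[:2])
```

```text
scene stand 1316 [475.6 322.5] [71.3 72. ] 83.9 z 0.045
scene slab 1014 [ 452.7 -322.8] [171.4  94.9] 9.9 z 0.0122
scene cabtop 4943 [571.1  56.7] [109.8 229.2] 2.8 z 0.1112
scene cab 10293 [539.   55.2] [189.7 229.4] 2.6 z 0.098
 plane [ 0.2709  0.0126 -0.04  ] [-0.2615 -0.0121  0.9651] 15.17 1540 0.97
  hole [285, 207, 11, 8, 59] [290.1 210.6] [ 0.488  -0.0083  0.0921]
  hole [300, 225, 12, 8, 64] [305.9 228.3] [0.485  0.0524 0.0921]
  hole [317, 243, 12, 9, 72] [322.5 247.1] [0.4821 0.1117 0.092 ]
  hole [325, 264, 27, 19, 171] [336.6 272.6] [0.4947 0.1798 0.0963]
   dowel 0.055 31 [0.4791 0.3247 0.0649] [0.475 0.321] [0.48  0.327]
   dowel 0.085 86 [0.4824 0.328  0.0981] [0.475 0.319] [0.485 0.332]
   dowel 0.11 94 [0.4826 0.3273 0.1227] [0.474 0.319] [0.485 0.331]
   dowel 0.138 85 [0.4773 0.3234 0.1415] [0.47  0.316] [0.483 0.331]
   salt 0.03 57 [ 0.5039 -0.2945  0.0409] [ 0.49  -0.304] [ 0.512 -0.291]
   salt 0.05 63 [ 0.5039 -0.2942  0.0618] [ 0.493 -0.302] [ 0.512 -0.29 ]
   salt 0.075 42 [ 0.5021 -0.3004  0.0784] [ 0.492 -0.31 ] [ 0.51  -0.294]
   pepper 0.03 53 [ 0.4106 -
[... 728 characters left out ...]
0.3178 0.0645] [0.47  0.317] [0.475 0.322]
   dowel 0.085 26 [0.4698 0.3148 0.0988] [0.466 0.313] [0.479 0.321]
   dowel 0.11 28 [0.4702 0.315  0.1229] [0.465 0.313] [0.479 0.322]
   dowel 0.138 37 [0.4731 0.3214 0.1414] [0.467 0.315] [0.481 0.327]
   salt 0.03 30 [ 0.4918 -0.2941  0.04  ] [ 0.486 -0.307] [ 0.506 -0.291]
   salt 0.05 28 [ 0.4934 -0.2941  0.0615] [ 0.486 -0.304] [ 0.506 -0.292]
   salt 0.075 62 [ 0.4975 -0.3037  0.0785] [ 0.49  -0.312] [ 0.507 -0.294]
   pepper 0.03 24 [ 0.4006 -0.3197  0.038 ] [ 0.392 -0.329] [ 0.413 -0.317]
   pepper 0.05 29 [ 0.4021 -0.3189  0.0615] [ 0.393 -0.325] [ 0.413 -0.317]
   pepper 0.075 70 [ 0.404  -0.3285  0.0779] [ 0.395 -0.337] [ 0.412 -0.32 ]
```

Call:
step_arm(
  increments=[
    [[0, 0, 0], [0, 0, 0.095], -1],
    [[0, 0, 0], [0, 0, 0.095], -1],
    [[0, 0, 0], [0, 0, 0.095], -1],
    [[29, -26, 0], [0, 0, 0], -1],
    [[29, -26, 0], [0, 0, 0], -1],
    [[29, -26, 0], [0, 0, 0], -1],
    [[29, -26, 0], [0, 0, 0], -1],
    [[29, -26, 0], [0, 0, 0], -1],
    [[29, -26, 0], [0, 0, 0], -1],
    [[29, -26, 0], [0, 0, 0], -1],
    [[29, -26, 0], [0, 0, 0], -1],
    [[29, -26, 0], [0, 0, 0], -1],
  ],
  squeeze=25,
)

```text
time: 3.95
ee_pos: [0.4223, -0.2479, 0.4049]
orientation: [1.0, 0.024, 0.0, 0.0]
contact_force: [0.3, -0.3, -0.1]
grip_width: 0.999
gripper_force: 0.0
```

```bash
cat >> h.py <<'E'
def to(target,zdir=(0,0,-1),yaw=2.8,prt=True):
    """shift (tool mm) & rotvec (tool) from measured pose to TCP target; also after-rotation shift"""
    s=readout.state(); Rm=R.from_quat(s['orientation']).as_matrix(); z=np.array(zdir,float);z/=np.linalg.norm(z)
    x=np.array([np.cos(np.radians(yaw)),np.sin(np.radians(yaw)),0]);x-=z*(x@z);x/=np.linalg.norm(x);Rt=np.c_[x,np.cross(z,x),z]
    d=(np.array(target)-s['ee_pos'])*1000
    print('t',round(s['time'],2),'pos',s['ee_pos'].round(4),'q',s['q'].round(2),'F',s['contact_force'].round(2),'w',round(s['grip_width'],3))
    print('shift now-axes',(Rm.T@d).round(1),'shift goal-axes',(Rt.T@d).round(1),'turn',R.from_matrix(Rm.T@Rt).as_rotvec().round(4))
E
python3 -c "
from h import *
to((.475,.322,.36))"
```

```text
t 3.95 pos [ 0.4223 -0.2479  0.4049] q [-0.69  0.28  1.62 -0.    1.25  0.83] F [ 0.32 -0.27 -0.15] w 0.999
shift now-axes [  80.3 -566.7   44.7] shift goal-axes [  80.4 -566.7   44.9] turn [ 0.0005 -0.0004 -0.0002]
```

Call:
step_arm(
  increments=[
    [[5.3, -37.8, 0], [0, 0, 0], -1],
    [[5.3, -37.8, 0], [0, 0, 0], -1],
    [[5.3, -37.8, 0], [0, 0, 0], -1],
    [[5.3, -37.8, 0], [0, 0, 0], -1],
    [[5.3, -37.8, 0], [0, 0, 0], -1],
    [[5.3, -37.8, 0], [0, 0, 0], -1],
    [[5.3, -37.8, 0], [0, 0, 0], -1],
    [[5.3, -37.8, 0], [0, 0, 0], -1],
    [[5.3, -37.8, 0], [0, 0, 0], -1],
    [[5.3, -37.8, 0], [0, 0, 0], -1],
    [[5.3, -37.8, 0], [0, 0, 0], -1],
    [[5.3, -37.8, 0], [0, 0, 0], -1],
  ],
)

```text
time: 4.95
ee_pos: [0.4624, 0.2086, 0.4048]
orientation: [1.0, 0.024, 0.0, 0.0]
contact_force: [1.0, -0.0, -0.5]
grip_width: 1.001
gripper_force: 0.0
```

Call:
step_arm(
  increments=[
    [[5.3, -37.8, 0], [0, 0, 0], -1],
    [[5.3, -37.8, 0], [0, 0, 0], -1],
    [[5.3, -37.5, 0], [0, 0, 0], -1],
    [[0, 0, 23], [0, 0, 0], -1],
    [[0, 0, 23], [0, 0, 0], -1],
    [[0, 0, 0], [0, 0, 0], -1],
    [[0, 0, 0], [0, 0, 0], -1],
  ],
)

```text
time: 5.53
ee_pos: [0.4729, 0.3203, 0.3579]
orientation: [1.0, 0.024, -0.001, 0.001]
contact_force: [0.6, -0.3, 0.4]
grip_width: 0.999
gripper_force: 0.0
```

Run:
```python
from h import *
p=snapshot('scene'); save(p,'s2.png')
to((.475,.322,.267))
```

```text
t 5.58 pos [0.4733 0.3202 0.3593] q [ 0.46  0.46  1.46 -0.    1.21  1.98] F [0.38 0.91 0.92] w 0.999
shift now-axes [ 1.8 -1.7 92.3] shift goal-axes [ 1.8 -1.7 92.3] turn [ 0.0001 -0.0001 -0.0004]
```

View pics/s2.png

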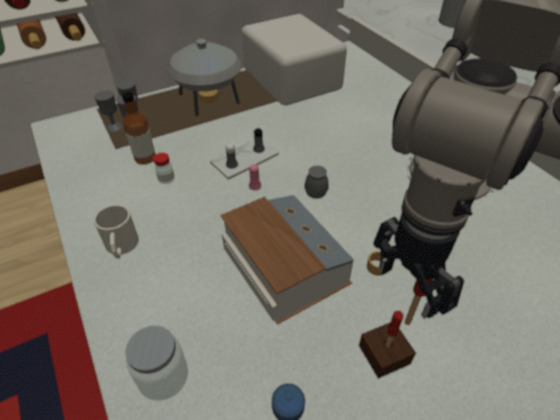

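Call:
step_arm(
  increments=[
    [[1.8, -1.7, 0], [0, 0, 0], -1],
    [[0, 0, 19], [0, 0, 0], -1],
    [[0, 0, 19], [0, 0, 0], -1],
    [[0, 0, 19], [0, 0, 0], -1],
    [[0, 0, 18], [0, 0, 0], -1],
    [[0, 0, 17], [0, 0, 0], -1],
    [[0, 0, 0], [0, 0, 0], -1],
    [[0, 0, 0], [0, 0, 0], -1],
  ],
)

```text
time: 6.25
ee_pos: [0.4753, 0.322, 0.2675]
orientation: [1.0, 0.024, 0.0, -0.0]
contact_force: [-0.1, 0.0, 1.1]
grip_width: 1.001
gripper_force: 0.0
```

Run:
```python
from h import *
to((.475,.322,.267))
p=snapshot('scene'); cv2.imwrite('pics/c3.png',cv2.resize(p['frame'][220:400,320:520],(800,600*720//600))[:600,:,::-1])
```

```text
t 6.25 pos [0.4753 0.322  0.2675] q [ 0.46  0.57  1.56 -0.    1.01  1.98] F [-0.14  0.03  1.05] w 1.001
shift now-axes [-0.3 -0.1  0.5] shift goal-axes [-0.3 -0.1  0.5] turn [-0.0001 -0.0005 -0.0007]
```

View pics/c3.png

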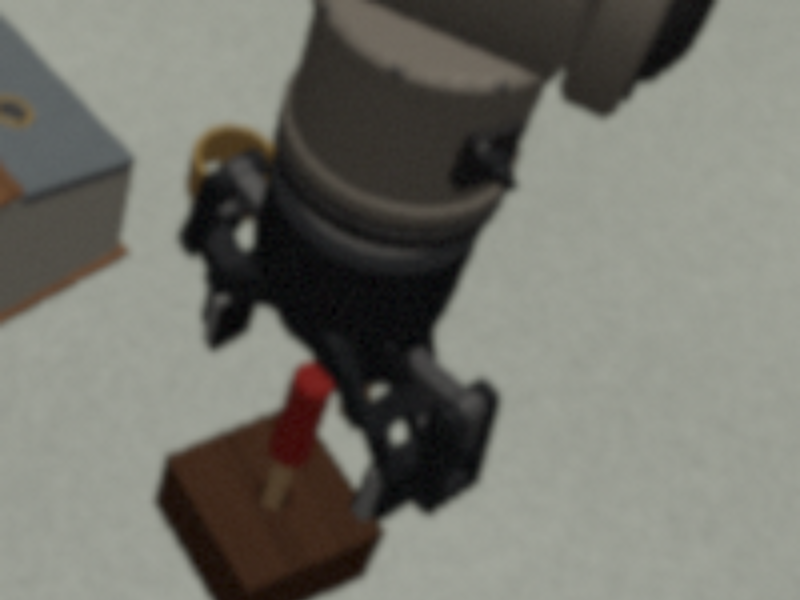

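Call:
step_arm(
  increments=[
    [[0, 0, 0], [0, 0, 0], 1],
    [[0, 0, 0], [0, 0, 0], 1],
    [[0, 0, 0], [0, 0, 0], 1],
    [[0, 0, 0], [0, 0, 0], 1],
    [[0, 0, 0], [0, 0, 0], 1],
    [[0, 0, 0], [0, 0, 0], 1],
    [[0, 0, 0], [0, 0, 0], 1],
    [[0, 0, 0], [0, 0, 0], 1],
    [[0, 0, 0], [0, 0, 0], 1],
    [[0, 0, 0], [0, 0, 0], 1],
  ],
  squeeze=30,
)

```text
time: 7.13
ee_pos: [0.4749, 0.3223, 0.267]
orientation: [1.0, 0.024, 0.0, -0.0]
contact_force: [-0.4, 1.4, 4.5]
grip_width: 0.2
gripper_force: 29.4
```

Run:
```python
from h import *
to((.475,.322,.267)); print(readout.state()['gripper_force'])
```

```text
t 7.13 pos [0.4749 0.3223 0.267 ] q [0.46 0.57 1.57 0.   1.01 1.98] F [-0.35  1.36  4.48] w 0.2
shift now-axes [ 0.1  0.3 -0. ] shift goal-axes [ 0.1  0.3 -0. ] turn [-0.0005 -0.0007 -0.0001]
29.387679398059845
```

Call:
step_arm(
  increments=[
    [[0, 0, -10], [0, 0, 0], 1],
    [[0, 0, -20], [0, 0, 0], 1],
    [[0, 0, -30], [0, 0, 0], 1],
    [[0, 0, -30], [0, 0, 0], 1],
    [[0, 0, -30], [0, 0, 0], 1],
    [[0, 0, -30], [0, 0, 0], 1],
    [[0, 0, 0], [0, 0, 0], 1],
    [[0, 0, 0], [0, 0, 0], 1],
  ],
)

```text
time: 7.8
ee_pos: [0.4748, 0.3219, 0.4187]
orientation: [1.0, 0.024, 0.002, -0.001]
contact_force: [-0.9, -1.4, -1.3]
grip_width: 0.205
gripper_force: 29.4
```

Run:
```python
from h import *
p=snapshot('scene'); save(p,'s4.png'); c=cloud(p); f=p['frame'].astype(int)
for z0 in np.arange(.14,.31,.01):
    b=(abs(c[...,0]-.475)<.03)&(abs(c[...,1]-.322)<.03)&(c[...,2]>z0)&(c[...,2]<z0+.01)
    if b.sum()>2: print(z0.round(2),b.sum(),np.median(c[b],0).round(4),f[b].mean(0).round())
n=np.array([-.2625,-.012,.9649]);n/=np.linalg.norm(n)
to(np.array([.482,.112,.092])+.285*n,-n)
```

```text
0.15 4 [0.4793 0.3231 0.1597] [120. 118. 106.]
0.16 17 [0.4793 0.3238 0.1653] [92. 82. 67.]
0.17 24 [0.4792 0.3243 0.1745] [89. 78. 62.]
0.18 22 [0.4792 0.3241 0.1854] [91. 79. 63.]
0.19 24 [0.4791 0.3233 0.1942] [89. 78. 62.]
0.2 23 [0.4792 0.3236 0.2043] [91. 81. 65.]
0.21 29 [0.4794 0.3242 0.2151] [89. 78. 62.]
0.22 18 [0.4792 0.3241 0.2241] [85. 72. 56.]
0.23 23 [0.4831 0.3246 0.2363] [80. 56. 50.]
0.24 49 [0.484  0.3228 0.2465] [69. 43. 39.]
0.25 132 [0.484  0.3244 0.2557] [50. 36. 34.]
0.26 140 [0.4835 0.3263 0.2651] [40. 30. 28.]
0.27 143 [0.484  0.325  0.2742] [43. 30. 29.]
0.28 135 [0.4841 0.3204 0.2854] [48. 34. 32.]
0.29 291 [0.4819 0.3238 0.2948] [36. 23. 23.]
0.3 107 [0.4844 0.3418 0.3022] [25. 24. 24.]
t 7.85 pos [0.4746 0.3219 0.4168] q [ 0.46  0.42  1.37 -0.    1.35  1.98] F [-1.12 -0.36 -1.06] w 0.203
shift now-axes [-77.7 209.7  49.9] shift goal-axes [-88.1 209.7  27.9] turn [-5.000e-04  2.658e-01 -2.000e-04]
```

View pics/s4.png

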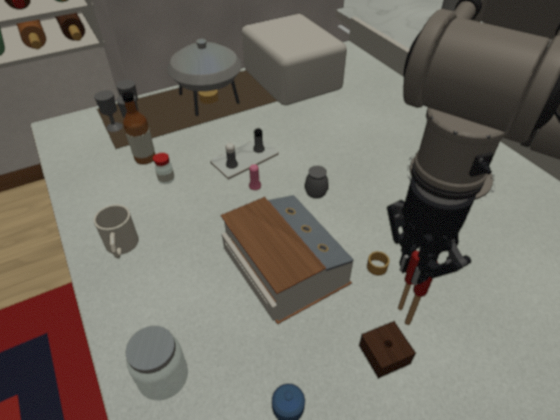

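Call:
step_arm(
  increments=[
    [[-13, 35, 0], [0, 0, 0], 1],
    [[-13, 35, 0], [0, 0, 0], 1],
    [[-13, 35, 0], [0, 0, 0], 1],
    [[-13, 35, 0], [0, 0, 0], 1],
    [[-13, 35, 0], [0, 0, 0], 1],
    [[-13, 35, 0], [0, 0, 0], 1],
    [[0, 0, 0], [0, 0.0886, 0], 1],
    [[0, 0, 0], [0, 0.0886, 0], 1],
    [[0, 0, 0], [0, 0.0886, 0], 1],
    [[0, 0, 0], [0, 0, 0], 1],
    [[0, 0, 0], [0, 0, 0], 1],
    [[0, 0, 0], [0, 0, 0], 1],
  ],
)

```text
time: 8.85
ee_pos: [0.407, 0.1086, 0.416]
orientation: [0.991, 0.024, 0.13, -0.003]
contact_force: [-0.7, 0.2, -1.1]
grip_width: 0.203
gripper_force: 29.6
```

```bash
cat >> h.py <<'E'
NP=np.array([-.2625,-.0124,.9649]);NP/=np.linalg.norm(NP)
H=dict(h1=np.array([.4820,.1119,.0919]),h2=np.array([.4848,.0522,.0921]),h3=np.array([.4878,-.0083,.0922]))
def hole(h,up): to(H[h]+(.260+up)*NP,-NP); s=readout.state(); print('Fn',(s['contact_force']@NP).round(2))
E
python3 - <<'E'
from h import *
hole('h1',.010)
E
```

```text
t 8.85 pos [0.407  0.1086 0.416 ] q [ 0.08  0.08  1.85 -0.01  0.95  1.61] F [-0.68  0.18 -1.06] w 0.203
shift now-axes [-12.4   0.3  62.5] shift goal-axes [-12.7   0.2  62.4] turn [-0.0002  0.0044  0.    ]
Fn -0.84
```

Call:
step_arm(
  increments=[
    [[-6.3, 0, 15], [0, 0, 0], 1],
    [[-6.3, 0, 15], [0, 0, 0], 1],
    [[0, 0, 15], [0, 0, 0], 1],
    [[0, 0, 15], [0, 0, 0], 1],
    [[0, 0, 0], [0, 0, 0], 1],
    [[0, 0, 0], [0, 0, 0], 1],
    [[0, 0, 0], [0, 0, 0], 1],
    [[0, 0, 0], [0, 0, 0], 1],
  ],
)

```text
time: 9.52
ee_pos: [0.4109, 0.1088, 0.3562]
orientation: [0.991, 0.024, 0.133, -0.003]
contact_force: [0.1, -0.3, -0.0]
grip_width: 0.201
gripper_force: 29.6
```

Run:
```python
from h import *
hole('h1',.010)
for n in ['scene','top']:
    p=snapshot(n); c=cloud(p); f=p['frame'].astype(int)
    if n=='scene': a=p['frame'][200:300,270:370]
    q=c.reshape(-1,3)-H['h1']; h=q@NP; lat=q-np.outer(h,NP)
    for lo in range(6,70,10):
        b=(h*1000>lo)&(h*1000<lo+10)&(np.linalg.norm(lat,axis=1)<.02)
        if b.sum()>3: print(n,lo,b.sum(),(np.median(lat[b],0)*1000).round(1))
    if n=='top': a=np.hstack([a,p['frame'][170:270,220:320]])
cv2.imwrite('pics/c5.png',cv2.resize(a,(800,400),interpolation=cv2.INTER_CUBIC)[:,:,::-1])
```

```text
t 9.52 pos [0.4109 0.1088 0.3562] q [ 0.08  0.15  1.95 -0.01  0.78  1.61] F [ 0.12 -0.26 -0.03] w 0.201
shift now-axes [-0.8  0.3  3.7] shift goal-axes [-0.8  0.3  3.7] turn [-0.0004 -0.0007  0.0001]
Fn -0.05
scene 6 4 [5.3 1.  1.4]
scene 16 17 [4.7 3.8 1.3]
scene 26 18 [4.2 1.9 1.2]
scene 36 22 [4.4 2.5 1.2]
scene 46 18 [4.2 3.2 1.2]
scene 56 19 [4.8 2.7 1.3]
scene 66 20 [4.3 2.  1.2]
```

View pics/c5.png

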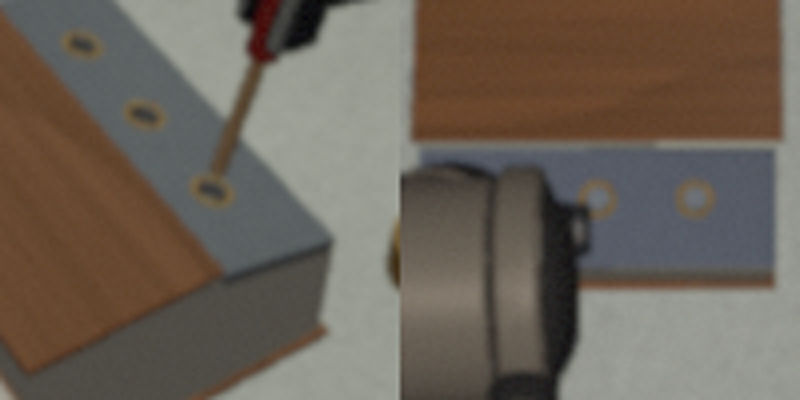

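Call:
step_arm(
  increments=[
    [[-0.8, 0.3, 0], [0, 0, 0], 1],
    [[0, 0, 6], [0, 0, 0], 1],
    [[0, 0, 6], [0, 0, 0], 1],
    [[0, 0, 6], [0, 0, 0], 1],
    [[0, 0, 4], [0, 0, 0], 1],
    [[0, 0, 0], [0, 0, 0], 1],
    [[0, 0, 0], [0, 0, 0], 1],
    [[0, 0, 0], [0, 0, 0], 1],
  ],
)

```text
time: 10.28
ee_pos: [0.4158, 0.1087, 0.334]
orientation: [0.991, 0.024, 0.132, -0.003]
contact_force: [-0.4, -0.3, -0.3]
grip_width: 0.204
gripper_force: 29.6
```

```bash
python3 -c "
from h import *
hole('h1',-.012)"
```

```text
t 10.28 pos [0.4158 0.1087 0.334 ] q [ 0.08  0.19  1.97 -0.01  0.71  1.61] F [-0.44 -0.26 -0.26] w 0.204
shift now-axes [ 0.3 -0.1  3. ] shift goal-axes [ 0.3 -0.1  3. ] turn [-0.0003  0.0003 -0.0002]
Fn -0.13
```

Now up≈-9 mm; feel on in small steps.

Call:
step_arm(
  increments=[
    [[0, 0, 1], [0, 0, 0], 1],
    [[0, 0, 1], [0, 0, 0], 1],
    [[0, 0, 1], [0, 0, 0], 1],
    [[0, 0, 0], [0, 0, 0], 1],
    [[0, 0, 0], [0, 0, 0], 1],
  ],
)

```text
time: 10.7
ee_pos: [0.4165, 0.1087, 0.3311]
orientation: [0.991, 0.024, 0.132, -0.003]
contact_force: [0.1, 0.2, -0.7]
grip_width: 0.201
gripper_force: 29.6
```

Call:
step_arm(
  increments=[
    [[0, 0, 0.7], [0, 0, 0], 1],
    [[0, 0, 0], [0, 0, 0], 1],
    [[0, 0, 0], [0, 0, 0], 1],
  ],
)

```text
time: 10.95
ee_pos: [0.4167, 0.1087, 0.3305]
orientation: [0.991, 0.024, 0.132, -0.003]
contact_force: [-0.5, 0.8, -0.9]
grip_width: 0.204
gripper_force: 29.6
```

Call:
step_arm(
  increments=[
    [[0, 0, 0.7], [0, 0, 0], 1],
    [[0, 0, 0], [0, 0, 0], 1],
    [[0, 0, 0], [0, 0, 0], 1],
  ],
)

```text
time: 11.2
ee_pos: [0.4169, 0.1087, 0.3298]
orientation: [0.991, 0.024, 0.132, -0.003]
contact_force: [-0.5, 0.4, -0.3]
grip_width: 0.2
gripper_force: 29.6
```

Call:
step_arm(
  increments=[
    [[0, 0, 0.7], [0, 0, 0], 1],
    [[0, 0, 0], [0, 0, 0], 1],
    [[0, 0, 0], [0, 0, 0], 1],
  ],
)

```text
time: 11.45
ee_pos: [0.4171, 0.1088, 0.3293]
orientation: [0.991, 0.024, 0.133, -0.003]
contact_force: [-0.8, 0.2, 1.1]
grip_width: 0.2
gripper_force: 29.8
```

Call:
step_arm(
  increments=[
    [[0, 0, 0.7], [0, 0, 0], 1],
    [[0, 0, 0], [0, 0, 0], 1],
    [[0, 0, 0], [0, 0, 0], 1],
  ],
)

```text
time: 11.7
ee_pos: [0.4173, 0.1088, 0.3287]
orientation: [0.991, 0.024, 0.133, -0.003]
contact_force: [-1.4, 0.8, 6.2]
grip_width: 0.203
gripper_force: 30.1
```

```bash
python3 -c "
from h import *
hole('h1',-.014)"
```

```text
t 11.7 pos [0.4173 0.1088 0.3287] q [ 0.08  0.2   1.97 -0.01  0.7   1.61] F [-1.4   0.82  6.2 ] w 0.203
shift now-axes [ 0.2 -0.1 -0.5] shift goal-axes [ 0.2 -0.1 -0.5] turn [-0.0004 -0.0006 -0.0001]
Fn 6.34
```

Call:
step_arm(
  increments=[
    [[0, 0, -5], [0, 0, 0], 1],
    [[0, 0, -12], [0, 0, 0], 1],
    [[0, 0, -13], [0, 0, 0], 1],
    [[0, 0, 0], [0, 0, 0], 1],
    [[0, 30, 0], [0, 0, 0], 1],
    [[0, 30, 0], [0, 0, 0], 1],
    [[0, 0, 0], [0, 0, 0], 1],
    [[0, 0, 0], [0, 0, 0], 1],
    [[0, 0, 0], [0, 0, 0], 1],
    [[0, 0, 0], [0, 0, 0], 1],
  ],
)

```text
time: 12.53
ee_pos: [0.4122, 0.049, 0.3571]
orientation: [0.991, 0.024, 0.132, -0.003]
contact_force: [-0.3, 0.0, -0.1]
grip_width: 0.201
gripper_force: 29.8
```

Run:
```python
from h import *
hole('h2',-.010)
p=snapshot('scene'); c=cloud(p)
q=c.reshape(-1,3)-H['h2']; h=q@NP; lat=q-np.outer(h,NP)
for lo in range(15,70,15):
    b=(h*1000>lo)&(h*1000<lo+15)&(np.linalg.norm(lat,axis=1)<.02)
    if b.sum()>3: print(lo,b.sum(),(np.median(lat[b],0)*1000).round(1))
```

```text
t 12.53 pos [0.4122 0.049  0.3571] q [-0.08  0.13  1.97  0.05  0.78  1.41] F [-0.31  0.03 -0.14] w 0.201
shift now-axes [ 0.5  0.2 24.7] shift goal-axes [ 0.5  0.2 24.8] turn [-0.0007  0.0007  0.0003]
Fn -0.06
15 25 [2.8 2.1 0.8]
30 26 [2.7 2.4 0.8]
45 29 [2.6 2.6 0.8]
60 28 [3.1 2.8 0.9]
```

Call:
step_arm(
  increments=[
    [[0.5, 0.2, 0], [0, 0, 0], 1],
    [[0, 0, 7], [0, 0, 0], 1],
    [[0, 0, 7], [0, 0, 0], 1],
    [[0, 0, 7], [0, 0, 0], 1],
    [[0, 0, 4], [0, 0, 0], 1],
    [[0, 0, 1], [0, 0, 0], 1],
    [[0, 0, 0.7], [0, 0, 0], 1],
    [[0, 0, 0], [0, 0, 0], 1],
    [[0, 0, 0], [0, 0, 0], 1],
    [[0, 0, 0], [0, 0, 0], 1],
  ],
)

```text
time: 13.42
ee_pos: [0.4198, 0.0486, 0.332]
orientation: [0.991, 0.024, 0.133, -0.003]
contact_force: [0.3, 0.3, -0.7]
grip_width: 0.199
gripper_force: 29.8
```

Call:
step_arm(
  increments=[
    [[0, 0, 0.7], [0, 0, 0], 1],
    [[0, 0, 0], [0, 0, 0], 1],
    [[0, 0, 0], [0, 0, 0], 1],
  ],
)

```text
time: 13.67
ee_pos: [0.42, 0.0486, 0.3312]
orientation: [0.991, 0.024, 0.133, -0.003]
contact_force: [-0.3, 0.3, -0.7]
grip_width: 0.205
gripper_force: 29.8
```

Call:
step_arm(
  increments=[
    [[0, 0, 0.7], [0, 0, 0], 1],
    [[0, 0, 0], [0, 0, 0], 1],
    [[0, 0, 0], [0, 0, 0], 1],
  ],
)

```text
time: 13.92
ee_pos: [0.4202, 0.0486, 0.3304]
orientation: [0.991, 0.024, 0.132, -0.003]
contact_force: [-0.1, 0.5, -0.2]
grip_width: 0.199
gripper_force: 29.8
```

```bash
python3 -c "
from h import *
hole('h2',-.014)"
```

```text
t 13.92 pos [0.4202 0.0486 0.3304] q [-0.08  0.19  1.99  0.05  0.7   1.41] F [-0.13  0.52 -0.16] w 0.199
shift now-axes [-0.2 -0.5  0.9] shift goal-axes [-0.2 -0.5  0.9] turn [-0.0003  0.0001 -0.0002]
Fn -0.12
```

Call:
step_arm(
  increments=[
    [[0, -0.4, 0.7], [0, 0, 0], 1],
    [[0, 0, 0], [0, 0, 0], 1],
    [[0, 0, 0], [0, 0, 0], 1],
  ],
)

```text
time: 14.17
ee_pos: [0.4203, 0.0491, 0.3297]
orientation: [0.991, 0.024, 0.132, -0.003]
contact_force: [0.8, 0.1, -0.6]
grip_width: 0.202
gripper_force: 29.8
```

Call:
step_arm(
  increments=[
    [[0, 0, 0.6], [0, 0, 0], 1],
    [[0, 0, 0], [0, 0, 0], 1],
    [[0, 0, 0], [0, 0, 0], 1],
  ],
)

```text
time: 14.42
ee_pos: [0.4205, 0.0491, 0.3295]
orientation: [0.991, 0.024, 0.133, -0.003]
contact_force: [-2.6, -0.2, 4.7]
grip_width: 0.201
gripper_force: 30.3
```

Call:
step_arm(
  increments=[
    [[0, 0, 0.3], [0, 0, 0], 1],
    [[0, 0, 0], [0, 0, 0], 1],
    [[0, 0, 0], [0, 0, 0], 1],
  ],
)

```text
time: 14.67
ee_pos: [0.4206, 0.0491, 0.3294]
orientation: [0.991, 0.024, 0.133, -0.003]
contact_force: [-3.2, 0.2, 8.1]
grip_width: 0.202
gripper_force: 30.5
```

Rigid. On to hole 3.

Call:
step_arm(
  increments=[
    [[0, 0, -5], [0, 0, 0], 1],
    [[0, 0, -12], [0, 0, 0], 1],
    [[0, 0, -13], [0, 0, 0], 1],
    [[0, 0, 0], [0, 0, 0], 1],
    [[0, 30, 0], [0, 0, 0], 1],
    [[0, 30, 0], [0, 0, 0], 1],
    [[0, 0, 0], [0, 0, 0], 1],
    [[0, 0, 0], [0, 0, 0], 1],
    [[0, 0, 0], [0, 0, 0], 1],
    [[0, 0, 0], [0, 0, 0], 1],
  ],
)

```text
time: 15.5
ee_pos: [0.4155, -0.0107, 0.3575]
orientation: [0.991, 0.024, 0.132, -0.003]
contact_force: [-0.0, -0.2, -1.0]
grip_width: 0.203
gripper_force: 29.8
```

Run:
```python
from h import *
hole('h3',-.010)
p=snapshot('scene'); c=cloud(p)
q=c.reshape(-1,3)-H['h3']; h=q@NP; lat=q-np.outer(h,NP)
for lo in range(15,70,15):
    b=(h*1000>lo)&(h*1000<lo+15)&(np.linalg.norm(lat,axis=1)<.02)
    if b.sum()>3: print(lo,b.sum(),(np.median(lat[b],0)*1000).round(1))
```

```text
t 15.5 pos [ 0.4155 -0.0107  0.3575] q [-0.24  0.13  1.97  0.1   0.79  1.22] F [-0.   -0.16 -0.99] w 0.203
shift now-axes [ 0.1  1.1 24.9] shift goal-axes [ 0.1  1.  24.9] turn [-0.0009  0.0008  0.0003]
Fn -0.95
15 24 [3.5 2.9 1. ]
30 27 [3.2 3.7 0.9]
45 27 [2.8 3.3 0.8]
60 27 [2.7 3.2 0.8]
```

Call:
step_arm(
  increments=[
    [[0, 0.8, 0], [0, 0, 0], 1],
    [[0, 0, 7], [0, 0, 0], 1],
    [[0, 0, 7], [0, 0, 0], 1],
    [[0, 0, 7], [0, 0, 0], 1],
    [[0, 0, 4], [0, 0, 0], 1],
    [[0, 0, 1], [0, 0, 0], 1],
    [[0, 0, 1], [0, 0, 0], 1],
    [[0, 0, 0.7], [0, 0, 0], 1],
    [[0, 0, 0], [0, 0, 0], 1],
    [[0, 0, 0], [0, 0, 0], 1],
    [[0, 0, 0], [0, 0, 0], 1],
  ],
)

```text
time: 16.47
ee_pos: [0.4229, -0.0117, 0.3313]
orientation: [0.991, 0.024, 0.133, -0.003]
contact_force: [0.5, 0.5, -0.9]
grip_width: 0.199
gripper_force: 29.8
```

Call:
step_arm(
  increments=[
    [[0, 0, 0.7], [0, 0, 0], 1],
    [[0, 0, 0], [0, 0, 0], 1],
    [[0, 0, 0], [0, 0, 0], 1],
  ],
)

```text
time: 16.72
ee_pos: [0.4231, -0.0117, 0.3304]
orientation: [0.991, 0.024, 0.133, -0.003]
contact_force: [-0.1, 0.4, -1.0]
grip_width: 0.2
gripper_force: 29.8
```

Call:
step_arm(
  increments=[
    [[0, 0, 0.7], [0, 0, 0], 1],
    [[0, 0, 0], [0, 0, 0], 1],
    [[0, 0, 0], [0, 0, 0], 1],
  ],
)

```text
time: 16.97
ee_pos: [0.4233, -0.0117, 0.3297]
orientation: [0.991, 0.024, 0.132, -0.003]
contact_force: [1.0, -0.3, -0.9]
grip_width: 0.197
gripper_force: 29.8
```

Call:
step_arm(
  increments=[
    [[0, 0, 0.7], [0, 0, 0], 1],
    [[0, 0, 0], [0, 0, 0], 1],
    [[0, 0, 0], [0, 0, 0], 1],
  ],
)

```text
time: 17.22
ee_pos: [0.4235, -0.0117, 0.3295]
orientation: [0.991, 0.024, 0.133, -0.003]
contact_force: [-1.9, -0.1, 5.9]
grip_width: 0.202
gripper_force: 30.4
```

```bash
python3 -c "
from h import *
hole('h3',-.014)"
```

```text
t 17.22 pos [ 0.4235 -0.0117  0.3295] q [-0.23  0.19  1.99  0.11  0.71  1.21] F [-1.89 -0.1   5.89] w 0.202
shift now-axes [-0.3 -0.3 -0.2] shift goal-axes [-0.3 -0.3 -0.2] turn [-0.0001 -0.0006 -0.    ]
Fn 6.18
```

Call:
step_arm(
  increments=[
    [[0, 0, 0.3], [0, 0, 0], 1],
    [[0, 0, 0], [0, 0, 0], 1],
    [[0, 0, 0], [0, 0, 0], 1],
  ],
)

```text
time: 17.47
ee_pos: [0.4236, -0.0117, 0.3294]
orientation: [0.991, 0.024, 0.133, -0.003]
contact_force: [-3.8, -0.4, 9.1]
grip_width: 0.198
gripper_force: 30.8
```

Call:
step_arm(
  increments=[
    [[0, 0, -5], [0, 0, 0], 1],
    [[0, 0, -12], [0, 0, 0], 1],
    [[0, 0, -13], [0, 0, 0], 1],
    [[0, -30, 0], [0, 0, 0], 1],
    [[0, -30, 0], [0, 0, 0], 1],
    [[0, -30, 0], [0, 0, 0], 1],
    [[0, -30, 0], [0, 0, 0], 1],
    [[0, 0, 0], [0, 0, 0], 1],
    [[0, 0, 0], [0, 0, 0], 1],
    [[0, 0, 0], [0, 0, 0], 1],
    [[0, 0, 0], [0, 0, 0], 1],
  ],
)

```text
time: 18.38
ee_pos: [0.4099, 0.1071, 0.3577]
orientation: [0.991, 0.024, 0.132, -0.003]
contact_force: [0.3, -0.2, -0.2]
grip_width: 0.201
gripper_force: 29.9
```

Run:
```python
from h import *
hole('h1',-.010)
p=snapshot('scene'); c=cloud(p)
q=c.reshape(-1,3)-H['h1']; h=q@NP; lat=q-np.outer(h,NP)
for lo in range(8,70,7):
    b=(h*1000>lo)&(h*1000<lo+7)&(np.linalg.norm(lat,axis=1)<.02)
    if b.sum()>3: print(lo,b.sum(),h[b].min().round(4),(np.median(lat[b],0)*1000).round(1))
```

```text
t 18.38 pos [0.4099 0.1071 0.3577] q [ 0.08  0.15  1.95 -0.01  0.78  1.61] F [ 0.28 -0.21 -0.18] w 0.201
shift now-axes [-0.2 -1.4 25.4] shift goal-axes [-0.2 -1.4 25.4] turn [ 0.0001  0.0003 -0.0012]
Fn -0.25
15 9 0.0165 [3.4 1.4 0.9]
22 15 0.0224 [3.5 0.4 1. ]
29 14 0.0292 [3.1 1.1 0.9]
36 12 0.037 [3.7 1.1 1. ]
43 14 0.0443 [3.4 0.4 0.9]
50 12 0.0507 [3.6 1.3 1. ]
57 17 0.0572 [3.3 0.5 0.9]
64 13 0.0658 [3.4 1.  1. ]
```

Call:
step_arm(
  increments=[
    [[0, -1.4, 0], [0, 0, 0], 1],
    [[0, 0, 7], [0, 0, 0], 1],
    [[0, 0, 7], [0, 0, 0], 1],
    [[0, 0, 7], [0, 0, 0], 1],
    [[0, 0, 4], [0, 0, 0], 1],
    [[0, 0, 1], [0, 0, 0], 1],
    [[0, 0, 1], [0, 0, 0], 1],
    [[0, 0, 1], [0, 0, 0], 1],
    [[0, 0, 0], [0, 0, 0], 1],
    [[0, 0, 0], [0, 0, 0], 1],
    [[0, 0, 0], [0, 0, 0], 1],
  ],
)

```text
time: 19.35
ee_pos: [0.4171, 0.1096, 0.3309]
orientation: [0.991, 0.024, 0.133, -0.003]
contact_force: [-0.4, 0.2, 0.3]
grip_width: 0.201
gripper_force: 29.9
```

Call:
step_arm(
  increments=[
    [[0, 0, 0.4], [0, 0, 0], 1],
    [[0, 0, 0], [0, 0, 0], 1],
    [[0, 0, 0], [0, 0, 0], 1],
  ],
)

```text
time: 19.6
ee_pos: [0.4172, 0.1096, 0.3304]
orientation: [0.991, 0.024, 0.133, -0.003]
contact_force: [-0.2, 0.5, -0.2]
grip_width: 0.194
gripper_force: 29.9
```

Call:
step_arm(
  increments=[
    [[0, 0, 0.4], [0, 0, 0], 1],
    [[0, 0, 0], [0, 0, 0], 1],
    [[0, 0, 0], [0, 0, 0], 1],
  ],
)

```text
time: 19.85
ee_pos: [0.4173, 0.1096, 0.3299]
orientation: [0.991, 0.024, 0.132, -0.003]
contact_force: [0.5, -0.0, -0.4]
grip_width: 0.203
gripper_force: 29.9
```

Call:
step_arm(
  increments=[
    [[0, 0, 0.4], [0, 0, 0], 1],
    [[0, 0, 0], [0, 0, 0], 1],
    [[0, 0, 0], [0, 0, 0], 1],
  ],
)

```text
time: 20.1
ee_pos: [0.4174, 0.1096, 0.3295]
orientation: [0.991, 0.024, 0.132, -0.003]
contact_force: [-0.3, 0.6, -0.3]
grip_width: 0.198
gripper_force: 29.9
```

```bash
python3 -c "
from h import *
hole('h1',-.014)"
```

```text
t 20.1 pos [0.4174 0.1096 0.3295] q [ 0.08  0.2   1.97 -0.01  0.7   1.61] F [-0.26  0.56 -0.27] w 0.198
shift now-axes [-0.1  0.7  0.2] shift goal-axes [-0.1  0.7  0.2] turn [-0.0003  0.0002 -0.0002]
Fn -0.2
```

Call:
step_arm(
  increments=[
    [[0, 0.5, 0.4], [0, 0, 0], 1],
    [[0, 0, 0], [0, 0, 0], 1],
    [[0, 0, 0], [0, 0, 0], 1],
  ],
)

```text
time: 20.35
ee_pos: [0.4176, 0.109, 0.3291]
orientation: [0.991, 0.024, 0.132, -0.003]
contact_force: [0.6, -0.2, -0.5]
grip_width: 0.201
gripper_force: 29.9
```

Call:
step_arm(
  increments=[
    [[0, 0, 0.4], [0, 0, 0], 1],
    [[0, 0, 0], [0, 0, 0], 1],
    [[0, 0, 0], [0, 0, 0], 1],
  ],
)

```text
time: 20.6
ee_pos: [0.4177, 0.1091, 0.329]
orientation: [0.991, 0.024, 0.133, -0.003]
contact_force: [-1.1, -0.6, 2.7]
grip_width: 0.198
gripper_force: 30.1
```

Call:
step_arm(
  increments=[
    [[0, 0, 0.3], [0, 0, 0], 1],
    [[0, 0, 0], [0, 0, 0], 1],
    [[0, 0, 0], [0, 0, 0], 1],
  ],
)

```text
time: 20.85
ee_pos: [0.4178, 0.1091, 0.3288]
orientation: [0.991, 0.024, 0.133, -0.003]
contact_force: [-2.4, 0.1, 4.7]
grip_width: 0.199
gripper_force: 30.4
```

Call:
step_arm(
  increments=[
    [[0, 0, 0.3], [0, 0, 0], 1],
    [[0, 0, 0], [0, 0, 0], 1],
    [[0, 0, 0], [0, 0, 0], 1],
  ],
)

```text
time: 21.1
ee_pos: [0.4179, 0.1091, 0.3286]
orientation: [0.991, 0.024, 0.133, -0.003]
contact_force: [-1.8, -0.2, 5.4]
grip_width: 0.206
gripper_force: 30.4
```

Call:
step_arm(
  increments=[
    [[0, 0, 0.3], [0, 0, 0], 1],
    [[0, 0, 0], [0, 0, 0], 1],
    [[0, 0, 0], [0, 0, 0], 1],
  ],
)

```text
time: 21.35
ee_pos: [0.4179, 0.1091, 0.3283]
orientation: [0.991, 0.024, 0.133, -0.003]
contact_force: [-2.6, -0.5, 5.9]
grip_width: 0.2
gripper_force: 30.4
```

Call:
step_arm(
  increments=[
    [[0, 0, 0.5], [0, 0, 0], 1],
    [[0, 0, 0.5], [0, 0, 0], 1],
    [[0, 0, 0], [0, 0, 0], 1],
    [[0, 0, 0], [0, 0, 0], 1],
  ],
)

```text
time: 21.68
ee_pos: [0.4182, 0.1091, 0.3273]
orientation: [0.991, 0.024, 0.133, -0.003]
contact_force: [-2.3, 0.1, 5.2]
grip_width: 0.2
gripper_force: 30.4
```

Call:
step_arm(
  increments=[
    [[0, 0, 0.5], [0, 0, 0], 1],
    [[0, 0, 0.5], [0, 0, 0], 1],
    [[0, 0, 0], [0, 0, 0], 1],
    [[0, 0, 0], [0, 0, 0], 1],
  ],
)

```text
time: 22.02
ee_pos: [0.4185, 0.1091, 0.3263]
orientation: [0.991, 0.024, 0.133, -0.003]
contact_force: [-1.9, 0.2, 5.7]
grip_width: 0.204
gripper_force: 30.4
```

```bash
python3 -c "
from h import *
hole('h1',-.014)"
```

```text
t 22.02 pos [0.4185 0.1091 0.3263] q [ 0.08  0.21  1.97 -0.01  0.69  1.61] F [-1.89  0.25  5.73] w 0.204
shift now-axes [-0.3  0.2 -3.1] shift goal-axes [-0.3  0.2 -3.1] turn [-0.0003 -0.0006 -0.0002]
Fn 6.02
```

Call:
step_arm(
  increments=[
    [[0, 0, 0.5], [0, 0, 0], 1],
    [[0, 0, 0.5], [0, 0, 0], 1],
    [[0, 0, 0.5], [0, 0, 0], 1],
    [[0, 0, 0.5], [0, 0, 0], 1],
    [[0, 0, 0.5], [0, 0, 0], 1],
    [[0, 0, 0.5], [0, 0, 0], 1],
    [[0, 0, 0.5], [0, 0, 0], 1],
    [[0, 0, 0.5], [0, 0, 0], 1],
    [[0, 0, 0], [0, 0, 0], 1],
  ],
)

```text
time: 22.77
ee_pos: [0.4195, 0.1092, 0.3224]
orientation: [0.991, 0.024, 0.133, -0.003]
contact_force: [-2.3, -0.1, 4.4]
grip_width: 0.202
gripper_force: 30.4
```

Call:
step_arm(
  increments=[
    [[0, 0, 0.5], [0, 0, 0], 1],
    [[0, 0, 0.5], [0, 0, 0], 1],
    [[0, 0, 0.5], [0, 0, 0], 1],
    [[0, 0, 0], [0, 0, 0], 1],
  ],
)

```text
time: 23.1
ee_pos: [0.4199, 0.1092, 0.3205]
orientation: [0.991, 0.024, 0.132, -0.003]
contact_force: [0.2, -0.0, 1.0]
grip_width: 0.202
gripper_force: 30.1
```

```bash
cat >> h.py <<'E'
def drawer():
    p=snapshot('scene'); c=cloud(p); m=(c[...,1]>-.04)&(c[...,1]<.14)&(c[...,0]>.6)&(c[...,0]<.75)&(c[...,2]>.02)&(c[...,2]<.125)
    print('drawer xmax',np.percentile(c[m][:,0],98).round(4)); return p
E
python3 -c "
from h import *
hole('h1',-.014);drawer()"
```

```text
t 23.1 pos [0.4199 0.1092 0.3205] q [ 0.08  0.22  1.98 -0.01  0.68  1.61] F [ 0.18 -0.01  0.98] w 0.202
shift now-axes [-0.1  0.2 -9.1] shift goal-axes [-0.1  0.2 -9.1] turn [-0.0003  0.0003 -0.0002]
Fn 0.9
drawer xmax 0.6371
```

Call:
step_arm(
  increments=[
    [[0, 0, -5], [0, 0, 0], 1],
    [[0, 0, -10], [0, 0, 0], 1],
    [[0, 0, -20], [0, 0, 0], 1],
    [[0, 0, -25], [0, 0, 0], 1],
    [[0, 0, -25], [0, 0, 0], 1],
    [[0, 0, -10], [0, 0, 0], 1],
    [[0, 0, 0], [0, -0.0885, 0], 1],
    [[0, 0, 0], [0, -0.0885, 0], 1],
    [[0, 0, 0], [0, -0.0885, 0], 1],
    [[0, 0, 0], [0, 0, 0], 1],
    [[0, 0, 0], [0, 0, 0], 1],
  ],
)

```text
time: 24.07
ee_pos: [0.3953, 0.108, 0.4121]
orientation: [1.0, 0.024, 0.001, 0.0]
contact_force: [-0.7, 0.8, -0.4]
grip_width: 0.202
gripper_force: 29.7
```

Run:
```python
from h import *
p=drawer(); save(p,'s6.png'); to((.4748,.3223,.417))
```

```text
drawer xmax 0.6373
t 24.12 pos [0.395  0.108  0.4121] q [ 0.08  0.12  1.8  -0.    1.22  1.6 ] F [ 0.04 -0.47 -0.52] w 0.198
shift now-axes [  90.2 -210.2   -4.7] shift goal-axes [  90.2 -210.2   -4.9] turn [ 0.0001 -0.0025 -0.0001]
```

View pics/s6.png

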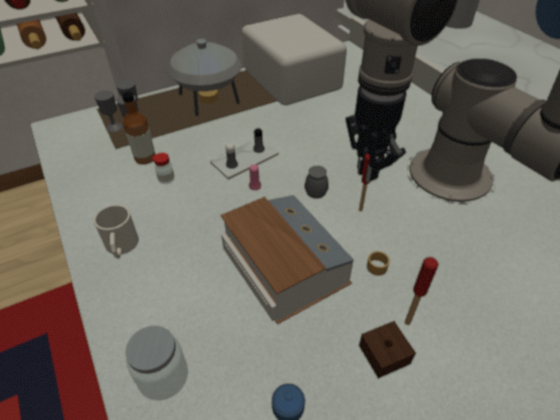

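Call:
step_arm(
  increments=[
    [[0, 0, 0], [0, 0.0885, 0], 1],
    [[0, 0, 0], [0, 0.0885, 0], 1],
    [[0, 0, 0], [0, 0.0885, 0], 1],
    [[0, 0, 25], [0, 0, 0], 1],
    [[0, 0, 20], [0, 0, 0], 1],
    [[0, 0, 12], [0, 0, 0], 1],
    [[0, 0, 0], [0, 0, 0], 1],
    [[0, 0, 0], [0, 0, 0], 1],
    [[0, 0, 0], [0, 0, 0], 1],
  ],
)

```text
time: 24.87
ee_pos: [0.4099, 0.1087, 0.3581]
orientation: [0.991, 0.024, 0.133, -0.003]
contact_force: [-0.1, -0.0, -0.5]
grip_width: 0.203
gripper_force: 29.8
```

Run:
```python
from h import *
hole('h1',-.010)
p=drawer(); c=cloud(p)
q=c.reshape(-1,3)-H['h1']; h=q@NP; lat=q-np.outer(h,NP)
for lo in range(5,70,7):
    b=(h*1000>lo)&(h*1000<lo+7)&(np.linalg.norm(lat,axis=1)<.02)
    if b.sum()>1: print(lo,b.sum(),h[b].min().round(4),(np.median(lat[b],0)*1000).round(1))
```

```text
t 24.87 pos [0.4099 0.1087 0.3581] q [ 0.08  0.15  1.95 -0.01  0.78  1.61] F [-0.06 -0.01 -0.53] w 0.203
shift now-axes [-0.4  0.3 25.8] shift goal-axes [-0.4  0.3 25.8] turn [-0.0004 -0.0019 -0.    ]
Fn -0.5
drawer xmax 0.6372
12 5 0.0175 [4.5 2.7 1.2]
19 12 0.0196 [4.2 2.4 1.1]
26 13 0.0268 [4.9 3.4 1.3]
33 13 0.0343 [3.3 2.2 0.9]
40 14 0.0405 [4.6 2.8 1.3]
47 12 0.048 [4.7 1.9 1.3]
54 15 0.0542 [3.5 1.8 1. ]
61 12 0.0618 [4.5 2.6 1.3]
68 17 0.0681 [3.8 2.3 1.1]
```

Call:
step_arm(
  increments=[
    [[-0.4, 0.2, 7], [0, 0, 0], 1],
    [[0, 0, 7], [0, 0, 0], 1],
    [[0, 0, 7], [0, 0, 0], 1],
    [[0, 0, 4], [0, 0, 0], 1],
    [[0, 0, 2], [0, 0, 0], 1],
    [[0, 0, 1], [0, 0, 0], 1],
    [[0, 0, 1], [0, 0, 0], 1],
    [[0, 0, 0.5], [0, 0, 0], 1],
    [[0, 0, 0.5], [0, 0, 0], 1],
    [[0, 0, 0.5], [0, 0, 0], 1],
    [[0, 0, 0], [0, 0, 0], 1],
    [[0, 0, 0], [0, 0, 0], 1],
  ],
)

```text
time: 25.92
ee_pos: [0.4175, 0.1089, 0.3279]
orientation: [0.991, 0.024, 0.133, -0.003]
contact_force: [-0.6, 0.8, -0.3]
grip_width: 0.201
gripper_force: 29.8
```

Call:
step_arm(
  increments=[
    [[0, 0, 0.5], [0, 0, 0], 1],
    [[0, 0, 0.5], [0, 0, 0], 1],
    [[0, 0, 0.5], [0, 0, 0], 1],
    [[0, 0, 0.5], [0, 0, 0], 1],
    [[0, 0, 0], [0, 0, 0], 1],
    [[0, 0, 0], [0, 0, 0], 1],
  ],
)

```text
time: 26.42
ee_pos: [0.4181, 0.1089, 0.3258]
orientation: [0.991, 0.024, 0.132, -0.003]
contact_force: [-0.3, -0.4, -0.2]
grip_width: 0.203
gripper_force: 29.8
```

```bash
python3 -c "
from h import *
hole('h1',-.014);drawer()"
```

```text
t 26.42 pos [0.4181 0.1089 0.3258] q [ 0.08  0.21  1.98 -0.01  0.69  1.61] F [-0.34 -0.4  -0.22] w 0.203
shift now-axes [ 0.3  0.  -3.5] shift goal-axes [ 0.3  0.  -3.5] turn [-0.0003  0.0002 -0.0002]
Fn -0.11
drawer xmax 0.6371
```

Call:
step_arm(
  increments=[
    [[0, 0, 0.7], [0, 0, 0], 1],
    [[0, 0, 0.7], [0, 0, 0], 1],
    [[0, 0, 0.7], [0, 0, 0], 1],
    [[0, 0, 0.7], [0, 0, 0], 1],
    [[0, 0, 0.7], [0, 0, 0], 1],
    [[0, 0, 0], [0, 0, 0], 1],
  ],
)

```text
time: 26.97
ee_pos: [0.419, 0.1089, 0.3223]
orientation: [0.991, 0.024, 0.132, -0.003]
contact_force: [-0.1, 0.2, 0.2]
grip_width: 0.204
gripper_force: 29.8
```

Call:
step_arm(
  increments=[
    [[0, 0, 0.5], [0, 0, 0], 1],
    [[0, 0, 0.5], [0, 0, 0], 1],
    [[0, 0, 0.5], [0, 0, 0], 1],
    [[0, 0, 0], [0, 0, 0], 1],
  ],
)

```text
time: 27.3
ee_pos: [0.4194, 0.1089, 0.3209]
orientation: [0.991, 0.024, 0.132, -0.003]
contact_force: [-0.1, 0.6, -0.3]
grip_width: 0.199
gripper_force: 29.8
```

Call:
step_arm(
  increments=[
    [[0, 0, 0.5], [0, 0, 0], 1],
    [[0, 0, 0.5], [0, 0, 0], 1],
    [[0, 0, 0], [0, 0, 0], 1],
  ],
)

```text
time: 27.55
ee_pos: [0.4197, 0.109, 0.3201]
orientation: [0.991, 0.024, 0.133, -0.003]
contact_force: [0.1, 0.7, 0.6]
grip_width: 0.204
gripper_force: 29.8
```

Run:
```python
from h import *
hole('h1',-.014);p=drawer();save(p,'x.png')
a=cv2.imread('pics/scene1.png').astype(int);b=cv2.imread('pics/x.png').astype(int)
d=abs(a-b).sum(2)>60; d[:, 330:]=0; print(d.sum(), np.argwhere(d)[:10].tolist())
```

```text
t 27.55 pos [0.4197 0.109  0.3201] q [ 0.08  0.22  1.98 -0.01  0.67  1.61] F [0.09 0.69 0.56] w 0.204
shift now-axes [ 0.3  0.  -9.4] shift goal-axes [ 0.3  0.  -9.4] turn [-0.0003 -0.     -0.0001]
Fn 0.51
drawer xmax 0.6374
1445 [[0, 280], [0, 281], [0, 282], [0, 283], [0, 284], [0, 285], [0, 286], [0, 287], [0, 288], [0, 289]]
```

Call:
step_arm(
  increments=[
    [[0, 0, 0.5], [0, 0, 0], 1],
    [[0, 0, 0.5], [0, 0, 0], 1],
    [[0, 0, 0], [0, 0, 0], 1],
  ],
)

```text
time: 27.85
ee_pos: [0.4199, 0.109, 0.3191]
orientation: [0.991, 0.024, 0.133, -0.003]
contact_force: [0.1, 0.4, 3.0]
grip_width: 0.203
gripper_force: 30.3
```

Call:
step_arm(
  increments=[
    [[0, 0, 0.4], [0, 0, 0], 1],
    [[0, 0, 0.4], [0, 0, 0], 1],
    [[0, 0, 0], [0, 0, 0], 1],
  ],
)

```text
time: 28.1
ee_pos: [0.4201, 0.109, 0.3184]
orientation: [0.991, 0.024, 0.133, -0.003]
contact_force: [-0.1, -0.3, 3.3]
grip_width: 0.201
gripper_force: 30.3
```

Run:
```python
from h import *
hole('h1',-.014);p=drawer();q=snapshot('top')
f=lambda a:cv2.resize(a,(400,400),interpolation=cv2.INTER_CUBIC)
cv2.imwrite('pics/c7.png',np.hstack([f(p['frame'][180:330,210:360]),f(q['frame'][120:270,200:350])])[:,:,::-1])
```

```text
t 28.1 pos [0.4201 0.109  0.3184] q [ 0.08  0.22  1.98 -0.01  0.67  1.61] F [-0.13 -0.34  3.27] w 0.201
shift now-axes [  0.2   0.  -11.2] shift goal-axes [  0.2   0.  -11.2] turn [-0.0003 -0.0001 -0.0002]
Fn 3.19
drawer xmax 0.7134
```

View pics/c7.png

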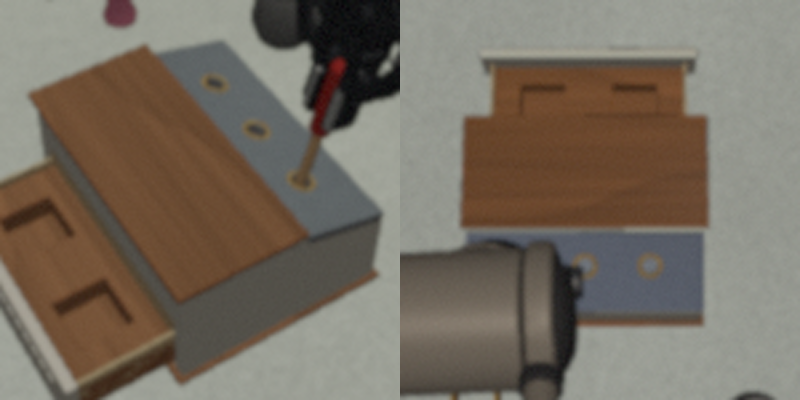

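Call:
step_arm(
  increments=[
    [[0, 0, -7], [0, 0, 0], 1],
    [[0, 0, -15], [0, 0, 0], 1],
    [[0, 0, -25], [0, 0, 0], 1],
    [[0, 0, -25], [0, 0, 0], 1],
    [[0, 0, -25], [0, 0, 0], 1],
    [[0, 0, 0], [0, -0.0885, 0], 1],
    [[0, 0, 0], [0, -0.0885, 0], 1],
    [[0, 0, 0], [0, -0.0885, 0], 1],
    [[14, -35, 0], [0, 0, 0], 1],
    [[14, -35, 0], [0, 0, 0], 1],
    [[14, -35, 0], [0, 0, 0], 1],
    [[14, -35, 0], [0, 0, 0], 1],
  ],
)

```text
time: 29.2
ee_pos: [0.444, 0.2519, 0.4121]
orientation: [1.0, 0.024, 0.0, 0.0]
contact_force: [0.8, -1.2, -0.2]
grip_width: 0.206
gripper_force: 29.8
```

Call:
step_arm(
  increments=[
    [[14, -35, 0], [0, 0, 0], 1],
    [[14, -32, 0], [0, 0, 0], 1],
    [[0, 0, 0], [0, 0, 0], 1],
    [[0, 0, 0], [0, 0, 0], 1],
    [[0, 0, 0], [0, 0, 0], 1],
    [[0, 0, 0], [0, 0, 0], 1],
  ],
)

```text
time: 29.7
ee_pos: [0.4682, 0.3177, 0.4121]
orientation: [1.0, 0.024, -0.0, 0.0]
contact_force: [0.4, -0.5, -0.0]
grip_width: 0.205
gripper_force: 29.9
```

```bash
cat >> h.py <<'E'
def shaft():
    s=readout.state(); p=snapshot('scene'); c=cloud(p); e=s['ee_pos']
    for lo in range(-275,-190,10):
        b=(abs(c[...,0]-e[0])<.025)&(abs(c[...,1]-e[1])<.025)&(c[...,2]-e[2]>lo/1e3)&(c[...,2]-e[2]<lo/1e3+.01)
        if b.sum()>2: print(lo,b.sum(),((np.median(c[b],0)-e)*1000).round(1), ((c[b][:,2].min()-e[2])*1000).round(1))
E
python3 - <<'E'
from h import *
to((.4748,.3223,.318)); shaft()
E
```

```text
t 29.7 pos [0.4682 0.3177 0.4121] q [ 0.46  0.41  1.4  -0.    1.33  1.98] F [ 0.43 -0.45 -0.02] w 0.205
shift now-axes [ 6.8 -4.3 94.1] shift goal-axes [ 6.8 -4.2 94.1] turn [ 0.0006  0.0001 -0.0008]
-265 7 [   3.4    1.6 -257.7] -260.2
-255 23 [   4.     1.9 -250.4] -254.6
-245 22 [   3.5    1.4 -240.6] -244.9
-235 24 [   3.9    1.7 -229.7] -234.9
-225 23 [   4.1    1.6 -219.5] -224.3
-215 21 [   3.7    1.9 -210.5] -214.7
-205 28 [   3.7    1.5 -200. ] -204.7
-195 10 [   4.1    1.7 -192.1] -194.5
```

Call:
step_arm(
  increments=[
    [[6.8, -4.4, 0], [0, 0, 0], 1],
    [[0, 0, 25], [0, 0, 0], 1],
    [[0, 0, 25], [0, 0, 0], 1],
    [[0, 0, 25], [0, 0, 0], 1],
    [[0, 0, 18], [0, 0, 0], 1],
    [[0, 0, 0], [0, 0, 0], 1],
    [[0, 0, 0], [0, 0, 0], 1],
    [[0, 0, 0], [0, 0, 0], 1],
  ],
)

```text
time: 30.42
ee_pos: [0.4757, 0.3233, 0.3204]
orientation: [1.0, 0.024, 0.001, -0.0]
contact_force: [-0.8, -1.3, -0.5]
grip_width: 0.199
gripper_force: 29.9
```

Run:
```python
from h import *
to((.4748,.3223,.268)); shaft()
```

```text
t 30.42 pos [0.4757 0.3233 0.3204] q [ 0.46  0.51  1.5  -0.    1.13  1.99] F [-0.75 -1.31 -0.46] w 0.199
shift now-axes [-1.1  1.  52.4] shift goal-axes [-1.   1.  52.4] turn [-0.0008 -0.0025 -0.0006]
-275 238 [   2.8    3.9 -274.3] -275.0
-265 6 [   4.4    2.2 -256.7] -260.3
-255 18 [   5.     1.9 -250.9] -254.8
-245 17 [   4.     2.9 -239.1] -244.8
-235 19 [   4.4    0.7 -229.4] -234.8
-225 18 [   4.6    1.7 -219. ] -224.4
-215 16 [   5.     2.  -208.4] -214.0
-205 18 [   4.4    1.8 -200.1] -204.7
-195 7 [   5.1    3.5 -192.8] -194.0
```

Insert in small steps to about 1.5 mm above the floor, checking force.

Call:
step_arm(
  increments=[
    [[-1, 1, 0], [0, 0, 0], 1],
    [[0, 0, 6], [0, 0, 0], 1],
    [[0, 0, 6], [0, 0, 0], 1],
    [[0, 0, 6], [0, 0, 0], 1],
    [[0, 0, 6], [0, 0, 0], 1],
    [[0, 0, 0], [0, 0, 0], 1],
    [[0, 0, 0], [0, 0, 0], 1],
  ],
)

```text
time: 31.05
ee_pos: [0.474, 0.3222, 0.2942]
orientation: [1.0, 0.024, -0.0, 0.0]
contact_force: [-0.5, -0.0, -1.3]
grip_width: 0.198
gripper_force: 29.9
```

Call:
step_arm(
  increments=[
    [[0, 0, 7], [0, 0, 0], 1],
    [[0, 0, 7], [0, 0, 0], 1],
    [[0, 0, 7], [0, 0, 0], 1],
    [[0, 0, 4], [0, 0, 0], 1],
    [[0, 0, 1], [0, 0, 0], 1],
    [[0, 0, 0], [0, 0, 0], 1],
    [[0, 0, 0], [0, 0, 0], 1],
    [[0, 0, 0], [0, 0, 0], 1],
  ],
)

```text
time: 31.72
ee_pos: [0.4743, 0.3223, 0.2693]
orientation: [1.0, 0.024, 0.0, -0.0]
contact_force: [-0.4, 0.4, -0.1]
grip_width: 0.203
gripper_force: 29.9
```

Run:
```python
from h import *
to((.4748,.3223,.268))
```

```text
t 31.72 pos [0.4743 0.3223 0.2693] q [ 0.46  0.57  1.57 -0.    1.01  1.99] F [-0.38  0.37 -0.06] w 0.203
shift now-axes [0.5 0.1 1.3] shift goal-axes [0.5 0.1 1.3] turn [-0.0002 -0.001  -0.0001]
```

Call:
step_arm(
  increments=[
    [[0, 0, 1.5], [0, 0, 0], 1],
    [[0, 0, 0], [0, 0, 0], 1],
    [[0, 0, 0], [0, 0, 0.0], 0.2],
    [[0, 0, 0], [0, 0, 0], -0.2],
    [[0, 0, 0], [0, 0, 0], -1],
    [[0, 0, 0], [0, 0, 0], -1],
    [[0, 0, 0], [0, 0, 0], -1],
    [[0, 0, 0], [0, 0, 0], -1],
    [[0, 0, 0], [0, 0, 0], -1],
    [[0, 0, -15], [0, 0, 0], -1],
    [[0, 0, -30], [0, 0, 0], -1],
    [[0, 0, -35], [0, 0, 0], -1],
  ],
)

```text
time: 32.72
ee_pos: [0.4737, 0.322, 0.3465]
orientation: [1.0, 0.024, -0.002, 0.001]
contact_force: [0.6, 1.0, 0.8]
grip_width: 1.0
gripper_force: 0.0
```

Call:
step_arm(
  increments=[
    [[0, 0, -35], [0, 0, 0], -1],
    [[0, 0, -35], [0, 0, 0], -1],
    [[0, 0, -10], [0, 0, 0], -1],
    [[0, 0, 0], [0, 0, 0], -1],
  ],
)

```text
time: 33.05
ee_pos: [0.4742, 0.3224, 0.431]
orientation: [1.0, 0.024, 0.003, -0.001]
contact_force: [-0.1, -0.5, 0.1]
grip_width: 1.001
gripper_force: 0.0
```

Run:
```python
from h import *
p=snapshot('scene'); c=cloud(p); X,Y,Z=c[...,0],c[...,1],c[...,2]
for z0,z1 in [(.055,.08),(.085,.11),(.11,.136),(.138,.148)]:
    q=c[(X>.44)&(X<.52)&(Y>.28)&(Y<.37)&(Z>z0)&(Z<z1)]; print(len(q),np.median(q,0).round(4) if len(q) else '')
# salt, drawer
m=(X>.6)&(X<.75)&(Y>-.08)&(Y<.2)&(Z>.02)&(Z<.13); q=c[m&(X>.655)]
r=cv2.minAreaRect((q[:,:2]*1000).astype(np.float32)); print('drawer',r)
for k in range(20,100,5):
    s=q[(q[:,2]*1000>=k)&(q[:,2]*1000<k+5)]
    if len(s): print(k,len(s),np.percentile(s,[2,98],axis=0)[:,:2].round(3).tolist())
b=(X>.46)&(X<.54)&(Y>-.34)&(Y<-.26)&(Z>.075)&(Z<.085); print('salt',np.median(c[b],0).round(4))
to((.499,-.303,.36),yaw=10)
```

```text
33 [0.4779 0.3241 0.0651]
83 [0.4819 0.3265 0.0993]
97 [0.4819 0.3264 0.1233]
82 [0.4762 0.3224 0.1415]
drawer ((685.39501953125, 63.62932205200195), (60.890663146972656, 216.55755615234375), 0.0899655744433403)
20 86 [[0.657, -0.016], [0.715, 0.171]]
25 110 [[0.657, -0.022], [0.715, 0.171]]
30 112 [[0.656, -0.022], [0.715, 0.171]]
35 1082 [[0.656, -0.032], [0.711, 0.159]]
40 213 [[0.657, -0.036], [0.715, 0.171]]
45 129 [[0.657, -0.036], [0.715, 0.171]]
50 102 [[0.7, -0.028], [0.715, 0.171]]
55 75 [[0.697, -0.037], [0.715, 0.171]]
60 458 [[0.697, -0.039], [0.713, 0.168]]
65 4 [[0.698, 0.027], [0.705, 0.163]]
salt [ 0.5007 -0.301   0.0787]
t 33.1 pos [0.474  0.3223 0.4283] q [ 0.46  0.41  1.35 -0.    1.38  1.99] F [-0.27  0.01 -1.62] w 0.997
shift now-axes [ -5.7 625.8  67.7] shift goal-axes [-84.  620.1  68.3] turn [-0.0007 -0.0026 -0.1257]
```

Call:
step_arm(
  increments=[
    [[0, 39, 0], [0, 0, 0], -1],
    [[0, 39, 0], [0, 0, 0], -1],
    [[0, 39, 0], [0, 0, 0], -1],
    [[0, 39, 0], [0, 0, 0], -1],
    [[0, 39, 0], [0, 0, 0], -1],
    [[0, 39, 0], [0, 0, 0], -1],
    [[0, 39, 0], [0, 0, 0], -1],
    [[0, 39, 0], [0, 0, 0], -1],
    [[0, 39, 0], [0, 0, 0], -1],
    [[0, 39, 0], [0, 0, 0], -1],
    [[0, 39, 0], [0, 0, 0], -1],
    [[0, 39, 0], [0, 0, 0], -1],
  ],
)

```text
time: 34.1
ee_pos: [0.4963, -0.147, 0.4249]
orientation: [1.0, 0.024, -0.002, -0.001]
contact_force: [1.4, 0.9, -0.1]
grip_width: 0.998
gripper_force: 0.0
```

Call:
step_arm(
  increments=[
    [[-3, 39, 10], [0, 0, 0], -1],
    [[-3, 39, 15], [0, 0, 0], -1],
    [[0, 39, 15], [0, 0, 0], -1],
    [[0, 39, 15], [0, 0, 0], -1],
    [[0, 0, 15], [0, 0, 0], -1],
    [[0, 0, 0], [0, 0, 0], -1],
    [[0, 0, 0], [0, 0, 0], -1],
  ],
)

```text
time: 34.68
ee_pos: [0.498, -0.3005, 0.3549]
orientation: [1.0, 0.024, -0.002, -0.002]
contact_force: [-0.0, -1.0, 0.1]
grip_width: 1.0
gripper_force: 0.0
```

Run:
```python
from h import *
to((.499,-.303,.215))
a=np.radians(2.75);M=np.array([[np.cos(a),np.sin(a)],[-np.sin(a),np.cos(a)]])
o=np.array([.4848,.0522])
for n in ['scene','top']:
    p=snapshot(n); c=cloud(p); f=p['frame'].astype(int)
    L=np.dstack([(c[...,:2]-o)@M.T,c[...,2]])*1000
    q=L.reshape(-1,3)
    pc=lambda b,ax: (b.sum(),np.percentile(q[b][:,ax],[1,5,50,95,99]).round(1).tolist()) if b.sum()>5 else b.sum()
    yy=abs(q[:,1])<90
    print(n,'roof x',pc((abs(q[:,2]-111)<4)&(q[:,0]>0)&(q[:,0]<250)&yy,0),'y',pc((abs(q[:,2]-111)<4)&(q[:,0]>30)&(q[:,0]<120)&(abs(q[:,1])<150),1))
    print(' frontface',pc((q[:,2]>60)&(q[:,2]<100)&(q[:,0]>100)&(q[:,0]<180)&yy,0))
    print(' dfront top',pc((abs(q[:,2]-62)<3)&(q[:,0]>180)&(q[:,0]<260)&yy,0),'outer',pc((q[:,2]>20)&(q[:,2]<50)&(q[:,0]>222)&(q[:,0]<260)&yy,0))
    ins=(abs(q[:,2]-38)<3)&(q[:,0]>150)&(q[:,0]<225)
    print(' insert y',pc(ins&(abs(q[:,1])<130),1))
    for sg in (1,-1):
        w=(q[:,2]<33)&(q[:,2]>8)&(q[:,0]>155)&(q[:,0]<222)&(sg*q[:,1]>15)&(sg*q[:,1]<78)
        fl=w&(abs(q[:,2]-16)<3)
        print(' well',sg,'x',pc(w,0),'y',pc(w,1),'floor z',pc(fl,2),'x',pc(fl,0),'y',pc(fl,1))
```

```text
t 34.68 pos [ 0.498  -0.3005  0.3549] q [-0.67  0.49  1.44  0.    1.22  0.85] F [-0.04 -0.99  0.08] w 1.0
shift now-axes [  1.5   3.1 139.9] shift goal-axes [  0.9   2.5 139.9] turn [-0.0043  0.0042 -0.0008]
scene roof x (np.int64(3828), [34.5, 39.4, 89.4, 136.6, 140.2]) y (np.int64(3877), [-110.1, -98.4, 15.3, 107.4, 113.8])
 frontface (np.int64(340), [134.6, 134.9, 135.6, 136.2, 136.4])
 dfront top (np.int64(404), [215.9, 216.4, 221.1, 225.5, 225.8]) outer (np.int64(215), [225.4, 226.5, 227.1, 227.5, 227.7])
 insert y (np.int64(1595), [-95.1, -89.7, 4.8, 88.9, 98.7])
 well 1 x (np.int64(340), [155.3, 156.8, 174.0, 190.0, 191.5]) y (np.int64(340), [22.0, 22.9, 34.8, 54.4, 56.6]) floor z (np.int64(262), [13.9, 14.3, 16.4, 18.4, 18.9]) x (np.int64(262), [155.2, 156.9, 173.3, 189.1, 190.6]) y (np.int64(262), [22.7, 23.6, 39.5, 55.0, 56.6])
 well -1 x (np.int64(274), [155.5, 157.2, 173.8, 190.2, 192.3]) y (np.int64(274), [-69.9, -69.1, -58.9, -40.2, -38.8]) floor z (np.int64(207), [13.8, 14.4, 16.5, 18.3, 18.7]) x (np.int64(207), [155.4, 156.7, 173.5, 189.5, 190.9]) y (np.int64(207), [-
[... 157 characters left out ...]
ontface 0
 dfront top (np.int64(197), [212.8, 213.4, 217.8, 221.5, 221.8]) outer 0
 insert y (np.int64(784), [-93.4, -88.0, 0.6, 89.2, 94.6])
 well 1 x (np.int64(199), [168.2, 169.6, 184.2, 195.3, 212.5]) y (np.int64(199), [25.9, 26.3, 47.8, 68.3, 68.8]) floor z (np.int64(131), [13.4, 13.5, 16.0, 18.7, 18.9]) x (np.int64(131), [169.1, 169.6, 181.5, 194.4, 195.5]) y (np.int64(131), [25.9, 28.6, 47.8, 66.7, 67.1])
 well -1 x (np.int64(196), [168.1, 169.7, 184.3, 195.5, 212.5]) y (np.int64(196), [-66.8, -66.7, -45.0, -23.4, -23.3]) floor z (np.int64(136), [13.2, 13.5, 15.7, 18.4, 18.8]) x (np.int64(136), [169.0, 169.8, 182.4, 194.8, 195.6]) y (np.int64(136), [-66.9, -66.8, -45.0, -25.9, -25.9])
```

Call:
step_arm(
  increments=[
    [[1.5, 2, 0], [0, 0, 0], -1],
    [[0, 0, 25], [0, 0, 0], -1],
    [[0, 0, 25], [0, 0, 0], -1],
    [[0, 0, 25], [0, 0, 0], -1],
    [[0, 0, 25], [0, 0, 0], -1],
    [[0, 0, 20], [0, 0, 0], -1],
    [[0, 0, 15], [0, 0, 0], -1],
    [[0, 0, 0], [0, 0, 0], -1],
    [[0, 0, 0], [0, 0, 0], -1],
    [[0, 0, 0], [0, 0, 0], -1],
  ],
)

```text
time: 35.62
ee_pos: [0.5009, -0.3027, 0.2243]
orientation: [1.0, 0.025, 0.001, 0.001]
contact_force: [-0.3, -0.3, 0.2]
grip_width: 1.0
gripper_force: 0.0
```

Run:
```python
from h import *
to((.4995,-.3025,.216))
```

```text
t 35.62 pos [ 0.5009 -0.3027  0.2243] q [-0.67  0.64  1.57  0.    0.93  0.85] F [-0.28 -0.33  0.21] w 1.0
shift now-axes [-1.4 -0.2  8.3] shift goal-axes [-1.4 -0.2  8.3] turn [ 0.0018 -0.0023  0.0007]
```

Call:
step_arm(
  increments=[
    [[-1.4, 0, 4], [0, 0, 0], -1],
    [[0, 0, 4], [0.0018, -0.0023, 0], -1],
    [[0, 0, 0], [0, 0, 0], -1],
    [[0, 0, 0], [0, 0, 0], 1],
    [[0, 0, 0], [0, 0, 0], 1],
    [[0, 0, 0], [0, 0, 0], 1],
    [[0, 0, 0], [0, 0, 0], 1],
    [[0, 0, 0], [0, 0, 0], 1],
    [[0, 0, 0], [0, 0, 0], 1],
    [[0, 0, 0], [0, 0, 0], 1],
    [[0, 0, 0], [0, 0, 0], 1],
  ],
  squeeze=30,
)

```text
time: 36.53
ee_pos: [0.4988, -0.3029, 0.2148]
orientation: [1.0, 0.024, -0.001, -0.001]
contact_force: [-0.7, -0.2, 0.4]
grip_width: 0.28
gripper_force: 31.0
```

Call:
step_arm(
  increments=[
    [[0, 0, -10], [0, 0, 0], 1],
    [[0, 0, -25], [0, 0, 0], 1],
    [[0, 0, -35], [0, 0, 0], 1],
    [[0, 0, -35], [0, 0, 0], 1],
    [[0, 0, -35], [0, 0, 0], 1],
    [[0, 0, 0], [0, 0, 0], 1],
    [[0, 0, 0], [0, 0, 0], 1],
    [[0, 0, 0], [0, 0, 0], 1],
  ],
)

```text
time: 37.2
ee_pos: [0.4987, -0.3028, 0.3542]
orientation: [1.0, 0.024, -0.001, -0.001]
contact_force: [0.0, 0.0, -2.1]
grip_width: 0.284
gripper_force: 30.9
```

Run:
```python
from h import *
to((.6598,.0144,.36)); e=readout.state()['ee_pos']
p=snapshot('scene'); c=cloud(p)-e
for lo in range(-250,-130,10):
    b=(abs(c[...,0])<.03)&(abs(c[...,1])<.03)&(c[...,2]>lo/1e3)&(c[...,2]<lo/1e3+.01)
    if b.sum()>2: print(lo,b.sum(),(np.median(c[b],0)*1000).round(1),(c[b].min(0)*1000).round(1),(c[b].max(0)*1000).round(1))
```

```text
t 37.2 pos [ 0.4987 -0.3028  0.3542] q [-0.68  0.49  1.43 -0.    1.22  0.85] F [ 0.05  0.03 -2.12] w 0.284
shift now-axes [ 176.4 -308.9   -5.5] shift goal-axes [ 176.4 -308.9   -5.8] turn [-0.0024  0.0028 -0.0001]
-210 9 [   5.8   13.5 -201.3] [ -10.7    5.9 -202.4] [  16.5   17.7 -200.3]
-200 59 [   6.6   12.4 -194.7] [ -13.7   -5.4 -199.8] [  18.1   19.  -190.2]
-190 48 [   5.3    9.9 -185.8] [ -11.8   -5.4 -189.8] [  14.1   15.6 -180.4]
-180 23 [   7.8    8.9 -175.4] [  -7.5  -12.8 -179.9] [  13.2   20.9 -170.3]
-170 46 [  10.    17.7 -163.6] [ -10.7  -19.8 -169.9] [  13.2   26.5 -160.1]
-160 58 [   7.6   19.3 -154.7] [ -11.9  -16.3 -159.8] [  13.    27.9 -150.1]
-150 50 [   8.2   18.  -145.2] [  -7.4  -21.9 -149.7] [  12.8   27.3 -140.2]
-140 50 [   8.8   -6.7 -137.1] [ -10.1  -20.7 -140. ] [  13.    26.9 -130.2]
```

Call:
step_arm(
  increments=[
    [[19.5, -34.3, 0], [-0.0024, 0.0028, 0], 1],
    [[19.5, -34.3, 0], [0, 0, 0], 1],
    [[19.5, -34.3, 0], [0, 0, 0], 1],
    [[19.5, -34.3, 0], [0, 0, 0], 1],
    [[19.5, -34.3, 0], [0, 0, 0], 1],
    [[19.5, -34.3, 0], [0, 0, 0], 1],
    [[19.5, -34.3, 0], [0, 0, 0], 1],
    [[19.5, -34.3, 0], [0, 0, 0], 1],
    [[19.5, -34.3, 0], [0, 0, 0], 1],
    [[0, 0, 0], [0, 0, 0], 1],
    [[0, 0, 0], [0, 0, 0], 1],
    [[0, 0, 0], [0, 0, 0], 1],
  ],
)

```text
time: 38.25
ee_pos: [0.6591, 0.0139, 0.3526]
orientation: [1.0, 0.025, -0.001, 0.0]
contact_force: [0.5, -0.8, -0.5]
grip_width: 0.284
gripper_force: 31.0
```

Run:
```python
from h import *
to((.6593,.0144,.221))
```

```text
t 38.25 pos [0.6591 0.0139 0.3526] q [-0.09  0.63  1.19 -0.    1.32  1.43] F [ 0.48 -0.83 -0.54] w 0.284
shift now-axes [  0.7  -0.6 131.6] shift goal-axes [  0.3  -0.5 131.6] turn [0.0007 0.0029 0.0006]
```

Descend to just above the insert top first (foot at ~45 mm), then look.

Call:
step_arm(
  increments=[
    [[0.4, -0.5, 20], [0, 0, 0], 1],
    [[0, 0, 25], [0, 0, 0], 1],
    [[0, 0, 25], [0, 0, 0], 1],
    [[0, 0, 20], [0, 0, 0], 1],
    [[0, 0, 12], [0, 0, 0], 1],
    [[0, 0, 0], [0, 0, 0], 1],
    [[0, 0, 0], [0, 0, 0], 1],
    [[0, 0, 0], [0, 0, 0], 1],
  ],
)

```text
time: 38.92
ee_pos: [0.6602, 0.0136, 0.2541]
orientation: [1.0, 0.024, 0.002, 0.0]
contact_force: [-0.3, 0.1, -0.5]
grip_width: 0.28
gripper_force: 30.9
```

Run:
```python
from h import *
to((.6593,.0144,.221)); p=drawer()
cv2.imwrite('pics/c8.png',cv2.resize(p['frame'][170:320,190:390],(800,600),interpolation=cv2.INTER_CUBIC)[:,:,::-1])
```

```text
t 38.92 pos [0.6602 0.0136 0.2541] q [-0.1   0.72  1.3  -0.    1.11  1.43] F [-0.34  0.06 -0.47] w 0.28
shift now-axes [-0.9 -0.8 33.1] shift goal-axes [-0.8 -0.8 33.1] turn [ 0.001  -0.0031 -0.0009]
drawer xmax 0.7136
```

View pics/c8.png

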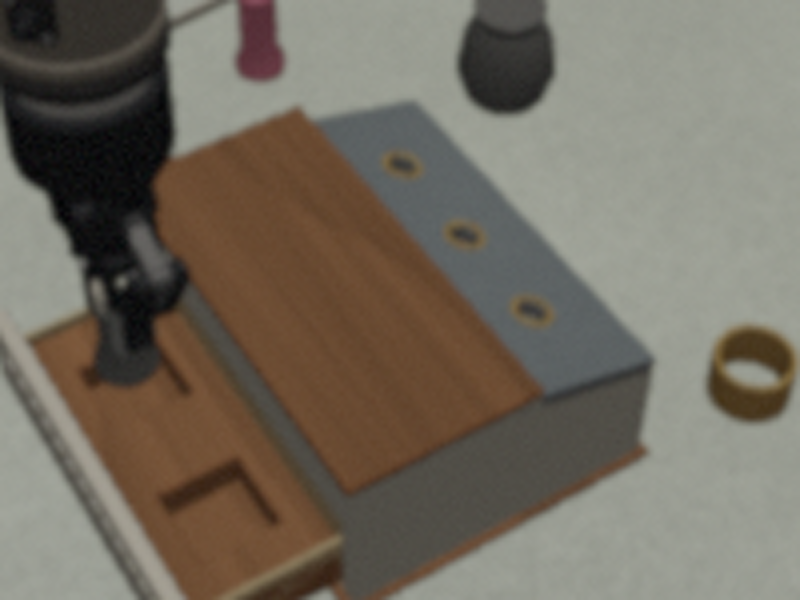

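Call:
step_arm(
  increments=[
    [[-0.9, -0.8, 4], [0, 0, 0], 1],
    [[0, 0, 6], [0, 0, 0], 1],
    [[0, 0, 6], [0, 0, 0], 1],
    [[0, 0, 6], [0, 0, 0], 1],
    [[0, 0, 0], [0, 0, 0], 1],
    [[0, 0, 0], [0, 0, 0], 1],
  ],
)

```text
time: 39.47
ee_pos: [0.6587, 0.0151, 0.2298]
orientation: [1.0, 0.024, -0.0, 0.0]
contact_force: [0.2, -0.6, -0.6]
grip_width: 0.28
gripper_force: 30.9
```

Call:
step_arm(
  increments=[
    [[0, 0, 4], [0, 0, 0], 1],
    [[0, 0, 4], [0, 0, 0], 1],
    [[0, 0, 2], [0, 0, 0], 1],
    [[0, 0, 1], [0, 0, 0], 1],
    [[0, 0, 0], [0, 0, 0], 1],
    [[0, 0, 0], [0, 0, 0], 1],
    [[0, 0, 0], [0, 0, 0], 1],
  ],
)

```text
time: 40.05
ee_pos: [0.6589, 0.015, 0.2198]
orientation: [1.0, 0.024, 0.001, 0.0]
contact_force: [0.9, 1.6, -0.6]
grip_width: 0.281
gripper_force: 30.9
```

Run:
```python
from h import *
to((.6593,.0144,.219))
```

```text
t 40.05 pos [0.6589 0.015  0.2198] q [-0.09  0.76  1.33 -0.    1.05  1.43] F [ 0.86  1.57 -0.63] w 0.281
shift now-axes [0.3 0.6 0.8] shift goal-axes [0.3 0.6 0.8] turn [ 0.0008 -0.0011 -0.    ]
```

Call:
step_arm(
  increments=[
    [[0, 0, 0.7], [0, 0, 0], 1],
    [[0, 0, 0], [0, 0, 0], 1],
    [[0, 0, 0], [0, 0, 0], 1],
  ],
)

```text
time: 40.3
ee_pos: [0.6589, 0.015, 0.219]
orientation: [1.0, 0.024, 0.0, 0.0]
contact_force: [-0.5, -0.1, -1.1]
grip_width: 0.28
gripper_force: 30.9
```

Call:
step_arm(
  increments=[
    [[0, 0, 0.5], [0, 0, 0], 1],
    [[0, 0, 0], [0, 0, 0], 1],
    [[0, 0, 0], [0, 0, 0], 1],
  ],
)

```text
time: 40.55
ee_pos: [0.6589, 0.015, 0.2188]
orientation: [1.0, 0.024, 0.001, 0.0]
contact_force: [-0.2, -0.0, 2.0]
grip_width: 0.28
gripper_force: 31.1
```

Contact with the floor. Release gently, partly open, and rise.

Call:
step_arm(
  increments=[
    [[0, 0, 0], [0, 0, 0], 0.35],
    [[0, 0, 0], [0, 0, 0], 0.2],
    [[0, 0, 0], [0, 0, 0], 0],
    [[0, 0, 0], [0, 0, 0], 0],
    [[0, 0, 0], [0, 0, 0], 0],
    [[0, 0, 0], [0, 0, 0], 0],
    [[0, 0, -10], [0, 0, 0], 0],
    [[0, 0, -25], [0, 0, 0], 0],
    [[0, 0, -35], [0, 0, 0], 0],
    [[0, 0, -35], [0, 0, 0], 0],
    [[0, 0, -35], [0, 0, 0], 0],
    [[0, 0, -20], [0, 0, 0], 0],
  ],
)

```text
time: 41.55
ee_pos: [0.6588, 0.0152, 0.3841]
orientation: [1.0, 0.024, 0.004, 0.001]
contact_force: [0.9, -0.2, 0.5]
grip_width: 0.499
gripper_force: 0.0
```

Call:
step_arm(
  increments=[
    [[-30, 0, -10], [0, 0, 0], 0],
    [[-35, 0, 0], [0, 0, 0], 0],
    [[-35, 0, 0], [0, 0, 0], 0],
    [[-35, 0, 0], [0, 0, 0], 0],
    [[-35, 0, 0], [0, 0, 0], 0],
    [[0, 0, 0], [0, 0, 0], 0],
    [[0, 0, 0], [0, 0, 0], 0],
  ],
)

```text
time: 42.13
ee_pos: [0.4875, 0.0069, 0.3895]
orientation: [1.0, 0.024, 0.001, 0.0]
contact_force: [0.9, -0.8, 1.1]
grip_width: 0.498
gripper_force: 0.0
```

Run:
```python
from h import *
for n in ['scene','top']:
    p=snapshot(n); save(p,n+'9.png'); c=cloud(p); X,Y,Z=c[...,0],c[...,1],c[...,2]
    for k in range(20,100,10):
        b=(abs(X-.659)<.03)&(abs(Y-.0148)<.03)&(Z>k/1e3)&(Z<k/1e3+.01)&(Z>.042)
        if b.sum()>2: print(n,k,b.sum(),np.median(c[b],0).round(4),c[b][:,2].max().round(4))
    for nm,x0,y0,z0 in [('dowel',.475,.322,.138),('pepper',.405,-.327,.075),('big',.393,.29,.19),('salt old',.5,-.303,.03)]:
        b=(abs(X-x0)<.03)&(abs(Y-y0)<.03)&(Z>z0); print(nm,b.sum(),np.median(c[b],0).round(4) if b.any() else '')
to((.659,.015,.36))
```

```text
scene 40 30 [0.6634 0.0244 0.0462] 0.0499
scene 50 38 [0.6636 0.0239 0.0554] 0.0598
scene 60 37 [0.6645 0.0239 0.0654] 0.0697
scene 70 49 [0.6639 0.0232 0.0764] 0.08
scene 80 76 [0.661  0.0162 0.0829] 0.0866
dowel 82 [0.4767 0.3232 0.1416]
pepper 37 [ 0.4077 -0.3255  0.0783]
big 145 [0.3963 0.2929 0.1935]
salt old 0 
dowel 37 [0.4734 0.3211 0.1409]
pepper 67 [ 0.4042 -0.3288  0.0784]
big 98 [0.3917 0.2899 0.1935]
salt old 0 
t 42.23 pos [0.4896 0.0067 0.3894] q [-0.14  0.29  1.64 -0.    1.2   1.38] F [-0.28  0.17  0.36] w 0.497
shift now-axes [169.5  -0.   30. ] shift goal-axes [169.6   0.   29.4] turn [ 0.0012 -0.0035 -0.0002]
```

```bash
python3 -c "
from h import *
drawer(); print(workorder.finish_job())"
```

```text
drawer xmax 0.7132
the job is handed in; nothing more can be done
None
```

I found the catch behind the left hole (hole1) and the drawer sprang open; the dowel is back upright in its stand, the salt stands upright in the right-hand well, and the job is handed in at about 42 s (no verdict was returned).

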